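# Pry off the battery cover of the stimulator

## Task

The battery cover on top of the muscle stimulator is snapped shut: slip the flat blade of the screwdriver into the notch under the cover's front edge and lever the cover up until the snap lets go and it springs open. Lay the screwdriver down flat on the desk, then unhook the cover, lift it off and lay it flat in the steel tray. Do not knock or shift the bottles standing around.

Things in the scene. Friction and masses are not known exactly. Their poses are not given: they have to be found in the camera images.
- unit: Muscle stimulator: fixed box 170 (x) x 190 (y) x 66 mm, light grey shell, dark base, display and two knobs (14 mm tall) on the left of its flat top. Origin under its middle; x from its front into it, y left, z up. The battery cover fills the right half of the top (its middle 35 mm right of the unit's); the top is flat and free for 25 mm round the cover. The front edge of the top is 33 mm before the notch point.
- notch (a point): Middle of the pry notch: on the shut cover's front edge, level with the unit's top; axes as the unit's. The notch is a pocket 20 mm wide (y), open above from x = -14 mm to the cover's edge at 0. Its floor is a ramp that falls from the top edge at x = -14 mm at 37.6 degrees, passing under the cover to x = +12 mm, 20 mm below the top. The ramp's top edge is the fulcrum for the blade.
- cover_centre (a point): Centre of the grey snap-fit battery cover (loose, 85 x 56 x 12 mm, 30 to 65 g): 42 mm behind its front edge, 6 mm below its top. x along it, away from the notch, y across, z up. Flush with the unit's top when shut. Plate 4 mm thick, side skirts 12 mm high from 12 mm behind its front edge back, two snap hooks near the front corners reach 11.5 mm below the centre, two tongues stick out 8 mm at the far end.
- cover_lip (a point): Top of the cover's front edge, at its middle (at the notch point when shut). Two spring catches hold it down with some 10 to 20 N; it snaps free once raised about 5 mm. Then a sprung battery pack swings the cover open about its far end (by near 0.27 rad) and holds it, this edge some 22 mm up: grip it there across its 56 mm width. Its tongues are still under the unit's rim: draw it 11 mm towards the front, then lift.
- driver_handle (a point): Grip point on the axis of the flat-blade screwdriver (165 mm long, 55 to 90 g), 9 mm above the desk. x along it to the blade, y across, z up. Square teal handle 18 x 18 mm from 42 mm behind to 30 mm ahead of this point; then a steel shank 6 mm thick; the last 32 mm are a flat blade 8 mm wide (y), 2.4 mm thick (z). Tip 123 mm ahead. A nail-polish bottle stands on either side of the shank.
- driver_tip (a point): End of the screwdriver's blade, on its axis, 123 mm ahead of the grip point.
- tray: Shallow steel tray, fixed, 203 mm along its y, 127 mm along its x, rim 15 mm high, inside about 120 x 196 mm; origin at the middle of its underside; thin floor.
- polish_red: Square red nail-polish bottle with black cap, 26 x 26 x 76 mm; origin under its middle. Bystander.
- polish_pink: Square pink nail-polish bottle with white cap, 26 x 26 x 76 mm; origin under its middle. Bystander.
- gel: Clear-blue gel bottle with nozzle, 53 mm across, 166 mm tall; origin under its middle. Stands left of the unit. Bystander.
- spray: Clear mist bottle with magenta cap, 45 mm across, 161 mm tall; origin under its middle. Stands right of the unit. Bystander.

How it is judged (in metres and radians):
On the way, in this order (a step that is already met when the one before it is completed fails the run):
1. the blade's tip is in the notch, under the front edge of the cover, which is still snapped shut (x of driver_tip in the frame of notch between 0.003 and 0.02 m and y of driver_tip in the frame of notch between -0.011 and 0.011 m and z of driver_tip in the frame of notch below -0.004 m and z of cover_lip in the frame of notch below 0.0025 m), for 0.05 s.
2. the blade has levered the front edge of the cover up past its snap, without a finger on the cover (z of cover_lip in the frame of notch above 0.007 m and distance between driver_tip and cover_lip below 0.03 m and x of cover_centre in the frame of notch above 0.03 m and contact force between the fingers and cover below 0.1 N), for 0.02 s.
3. the screwdriver lies flat on the desk while the cover is still hooked in the unit, sprung open (height (world z) of each of driver_handle, driver_tip below 0.014 m and linear speed of screwdriver below 0.03 m/s and contact force between the fingers and screwdriver below 0.1 N and distance between cover_centre and notch below 0.06 m and z of cover_lip in the frame of notch above 0.004 m), for 0.1 s.
4. the cover is lifted clear of the unit (z of cover_centre in the frame of notch above 0.03 m), for 0.1 s.
At the end, for the whole second after the job is handed in: The cover lies still and flat in the tray (within 0.15 rad; its centre at most 35 mm across and 60 mm along from the tray's middle and under 22 mm above the desk), and the screwdriver lies still and flat on the desk (handle axis and tip under 14 mm up) (angle between the z axis of cover_centre and the z axis of tray, either way round below 0.15 rad and height (world z) of cover_centre below 0.022 m and x of cover_centre in the frame of tray between -0.035 and 0.035 m and y of cover_centre in the frame of tray between -0.06 and 0.06 m and linear speed of each of cover, screwdriver below 0.02 m/s and height (world z) of each of driver_handle, driver_tip below 0.014 m); the robot touches nothing.
It fails at once if a bottle is knocked over or shifted by more than 25 mm (distance of any of polish_red, polish_pink, gel, spray from where it was at the start of the episode above 0.025 m or angle between any of polish_red, polish_pink, gel, spray's own z axis and vertical above 0.4 rad).
It also fails if it takes over 67 s, if anything falls off the work surface, if the arm or the gripper's body presses on something with over 40 N, if the wrist force passes 120 N, or if a joint passes its speed limit or range.

## Robot

A 7-joint arm with a two-finger parallel gripper is mounted at the origin on a cart in front of the work surface, level with it; the furniture and walls round the work are solid. World frame = base frame: x ahead of the robot, y to its left, z up, the work surface at z = 0. Lengths are in mm, angles in rad, forces in N, time in s.
With the tool pointing down it reaches from about 400 to 875 mm from the base axis. Payload 4.4 kg.
Tool frame: the origin (TCP) lies on the centre line of the jaws, within the pads' length; the fingertips stand ctrl.nose_length ahead of it and the grasp point (between the pads) lies 6 mm ahead of it (ctrl.nose_length is the distance from the TCP to the fingertips, in mm); z points along the fingers, y is the direction in which the jaws open and shut (so a half turn about z gives the same grasp; the last joint's range is limited). The gripper opens to 85 mm and grips with 20 to 120 N. Pads are 22 mm wide; open, the fingers measure 114 mm over their backs; the gripper's body (76 mm by 85 mm) begins 54 mm behind the grasp point. The pads swing forward as they close: fully open they stand 13 mm farther back than shut.
Start: joints at [1.161, 0.628, 0.038, 1.517, -0.027, 0.996, -0.02], TCP at [219.121, -611.967, 256.313] pointing down, gripper open.
Joint ranges: [-3.06, 3.06], [-0.37, 2.12], [-1.25, 1.32], [0.18, 2.47], [-1.1, 4.24], [0.23, 1.98], [-2.94, 2.94]. Speed limits (rad/s): [2.57, 2.57, 3.14, 3.14, 3.14, 3.14, 3.14].

## Interface

Orientations are given as [roll, pitch, yaw] about the fixed x, y, z axes, in that order (R = Rz(yaw) Ry(pitch) Rx(roll)).
In Python, from cell import ctrl, vision gives the robot as it stands. The module is installed in compiled form; this text tells all that it offers.
- The arm moves only by the shell command python3 -m inch 'ROWS'. ROWS is a JSON object of lists of equal length, an entry for each row: "travel": the shift along the tool's x, y, z in cm, a list of three; "twist": the turn about the tool's z in degrees; "fingers": the finger opening in cm, from 0 to 8.54. A call has exactly 10 rows; each row is the pose to reach, as a shift and turn from the pose commanded when the call began, along the tool's axes at that moment; what a row does not reach only later rows make up. A row lasts 1/12 s, in which the tool goes at most 41.7 mm and 7.16 degrees, less where a joint would pass 70% of its speed; a pose out of reach is approached as far as the arm can. A call with a gripper value outside its range is refused whole. The fingers move at their own pace and stop on an object; the grip force is fixed at half the most. Time passes only in rows, so rows that repeat a pose let the fingers close, or fill a call up. It gives the time, the measured TCP pose, the force and the opening at its end, in the units of the state.
- ctrl.read_state(): the state, without advancing time (a new reading comes with each control period).
- vision.get_image(name): name is "scene" or "side" or "wrist"; returns a dict with "frame" (384x512x3 uint8, red, green, blue), "fx", "fy", "cx", "cy" (pixels), "k1" (the pictures are not rectified: a ray, as slopes to the right and down, at radius r is drawn at 1 + k1 r^2 times it, then the intrinsics apply), "position" and "orientation" of the camera in the world. Camera axes: x right, y down, z forward; pixel columns grow to the right and rows downward; lengths in mm; the calibration is good to about 2 mm. A picture is of the moment at which its call begins. There is no depth.
- ctrl.finish_job(): hands the job in, once; it reports no verdict.
The state is a dict: "clock": time; "qpos": joint angles; "qd": joint speeds; "tau": joint torques, N m; "eef_pos": TCP position; "tool_rot": TCP orientation; "force": force on the tool from outside, world axes, zero at the start; "torque": the same for the moment, N m; "width": finger opening in mm.
Only numpy, scipy, OpenCV 4.12 (cv2) and the standard library are available. Lean on these libraries where they do the work, as an engineer would, in place of code of your own. Each camera call takes 0.05 s, during which the arm holds its last target.

## Working session

There is one attempt and no reset: what is moved stays moved. The work goes in short steps, Python scripts to look and compute and a shell command to move; the robot and the scene stay as the last step left them, time stands still between calls to the robot, and variables do not carry over. Pictures are saved under pics/ and viewed, and the job is handed in when it is done.

```bash
mkdir -p pics; ls; python3 - <<'E'
from cell import ctrl, vision
import cv2
s=ctrl.read_state(); print(s); print(ctrl.nose_length)
for n in ["scene","side","wrist"]:
    d=vision.get_image(n); cv2.imwrite(f"pics/{n}0.png",d["frame"][:,:,::-1]); print(n,{k:v for k,v in d.items() if k!="frame"})
E
```

```text
pics
{'clock': 0.0, 'qpos': array([ 1.16121717,  0.62934823,  0.03841902,  1.51839953, -0.02701892,
        0.99628998, -0.0200378 ]), 'qd': array([ 0.00169923,  0.0017012 , -0.00050972, -0.00105095,  0.00236854,
       -0.00091949, -0.00048605]), 'tau': array([ 3.80675292e-04, -5.63395035e+01,  1.22618169e+00, -1.93442702e+01,
        1.09597453e-02,  1.06152578e-02,  6.23443697e-06]), 'eef_pos': array([ 218.92548946, -611.39329531,  255.37717037]), 'tool_rot': array([-3.13966456e+00, -3.04050309e-06,  3.43748893e-01]), 'force': array([-0.41631697,  0.46059883, -0.0901965 ]), 'torque': array([ 0.03739563, -0.00621538,  0.01082277]), 'width': 85.06881393137942}
25.0
scene {'fx': 484.7933754883432, 'fy': 484.7933754883432, 'cx': 260.0940984619901, 'cy': 194.0973111031259, 'k1': -0.005189463823729079, 'position': array([-569.48739529, -562.78780617,  913.77834118]), 'orientation': array([-2.148166  , -0.00555909, -1.11374926])}
side {'fx': 461.63280040537967, 'fy': 461.63280040537967, 'cx': 248.79960755918412, 'cy': 192.70189097791186, 'k1': -0.17403613424146036, 'position': array([ 459.59487911, -899.90299325,  828.95194646]), 'orientation': array([-2.25629797,  0.00732911, -0.14348631])}
wrist {'fx': 342.8124075397185, 'fy': 342.8124075397185, 'cx': 254.68071617601845, 'cy': 190.07269895563647, 'k1': -0.029239656615399793, 'position': array([ 289.00298444, -586.16124248,  372.28155887]), 'orientation': array([ 2.84328904e+00,  1.01576877e-03, -1.22699440e+00])}
```

View pics/scene0.png

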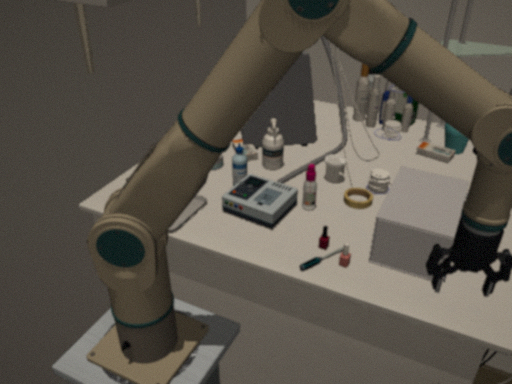

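View pics/side0.png

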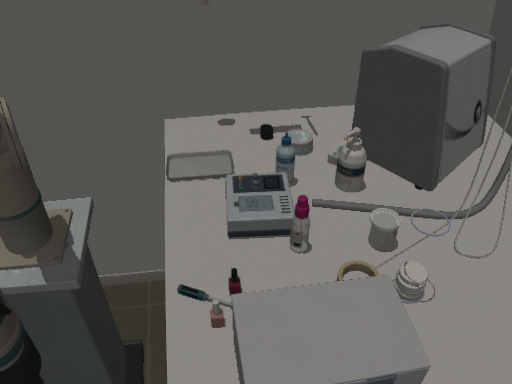

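View pics/wrist0.png

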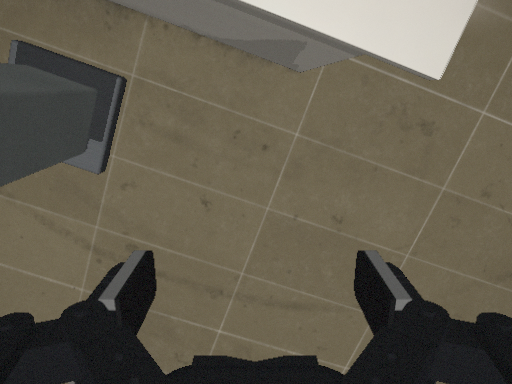

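```bash
cat > h.py <<'E'
import numpy as np, cv2
from scipy.spatial.transform import Rotation as R
from cell import ctrl, vision
def cam(n):
    d=vision.get_image(n); d['R']=R.from_euler('xyz',d['orientation']).as_matrix(); return d
def ray(d,u,v):
    K=np.array([[d['fx'],0,d['cx']],[0,d['fy'],d['cy']],[0,0,1]])
    p=cv2.undistortPoints(np.array([[[u,v]]],float),K,np.array([d['k1'],0,0,0,0.]))[0,0]
    r=d['R']@np.array([p[0],p[1],1]); return d['position'],r/np.linalg.norm(r)
def onz(d,u,v,z):
    o,r=ray(d,u,v); return o+r*(z-o[2])/r[2]
def proj(d,P):
    K=np.array([[d['fx'],0,d['cx']],[0,d['fy'],d['cy']],[0,0,1]])
    Rc=d['R'].T; 
    return cv2.projectPoints(np.array(P,float).reshape(-1,3),cv2.Rodrigues(Rc)[0],-Rc@d['position'],K,np.array([d['k1'],0,0,0,0.]))[0].reshape(-1,2)
def tri(d1,p1,d2,p2):
    o1,r1=ray(d1,*p1);o2,r2=ray(d2,*p2)
    t=np.linalg.lstsq(np.c_[r1,-r2],o2-o1,rcond=None)[0]
    a=o1+r1*t[0];b=o2+r2*t[1]; return (a+b)/2,np.linalg.norm(a-b)
def crop(d,x0,y0,w,h,s,name):
    im=d['frame'][y0:y0+h,x0:x0+w,::-1]; cv2.imwrite('pics/'+name,cv2.resize(im,None,fx=s,fy=s,interpolation=cv2.INTER_CUBIC))
E
python3 - <<'E'
from h import *
d=cam('side'); crop(d,155,120,170,125,4.7,'s1.png'); crop(d,165,250,110,90,6,'s2.png')
d=cam('scene'); crop(d,160,110,190,140,4.2,'c1.png'); crop(d,280,220,100,60,8,'c2.png')
E
```

```text
(no output)
```

View pics/s1.png

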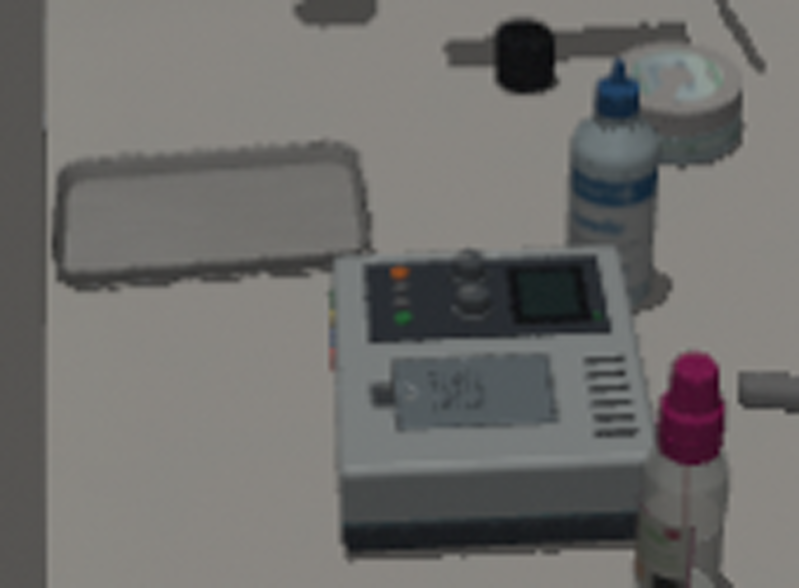

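View pics/s2.png

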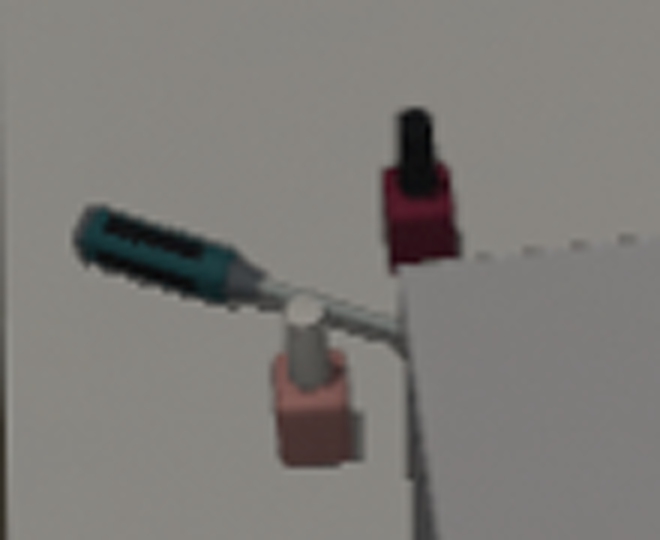

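View pics/c1.png

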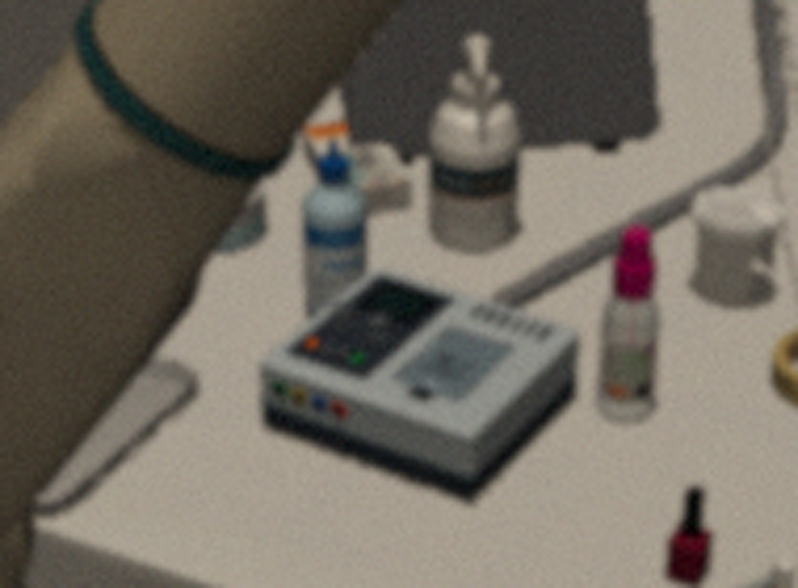

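View pics/c2.png

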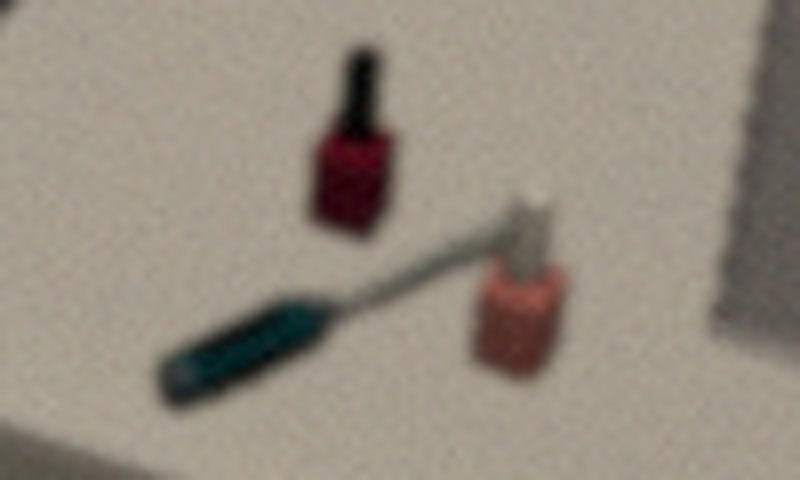

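```bash
python3 - <<'E'
from h import *
np.set_printoptions(precision=1,suppress=True)
d=cam('side'); c=cam('scene')
S=lambda x,y:(x/4.7+155-0.4,y/4.7+120-0.4); S2=lambda x,y:(x/6+165-.4,y/6+250-.4)
C=lambda x,y:(x/4.2+160-.4,y/4.2+110-.4); C2=lambda x,y:(x/8+280-.4,y/8+220-.4)
print('unit side');
for p in [(335,256),(612,248),(652,460),(342,475)]: print(onz(d,*S(*p),66))
print('unit scene FL,FR,BR,BL')
for p in [(263,370),(470,437),(577,343),(378,275)]: print(onz(c,*C(*p),66))
print('cover side FL BL BR FR')
for p in [(392,358),(552,353),(558,424),(398,431)]: print(onz(d,*S(*p),66))
print('cover scene FL BL BR FR')
for p in [(396,377),(445,326),(513,347),(465,400)]: print(onz(c,*C(*p),66))
print('notch dark side',onz(d,*S(382,394),66),'scene',onz(c,*C(424,393),66))
print('tray rim side')
for p in [(62,170),(355,148),(368,252),(65,282)]: print(onz(d,*S(*p),15))
print('driver handle rear/front side, shank end visible')
for p in [(87,235),(228,275),(400,335)]: print(onz(d,*S2(*p),9))
print('scene')
for p in [(175,383),(320,315),(510,228)]: print(onz(c,*C2(*p),9))
print('pink bottle base: side',onz(d,*S2(315,462),0),'scene base',onz(c,*C2(518,375),0))
print('red scene base',onz(c,*C2(340,235),0), 'cap top scene',onz(c,*C2(363,52),76),'side cap top',onz(d,*S2(415,112),76))
print('pink cap top side',onz(d,*S2(305,303),76),'scene',onz(c,*C2(530,205),76))
print('box top near-left corner', tri(c,(402,168),d,(233,292)), tri(c,(371,258),d,(233,292)))
E
```

```text
unit side
[536.7 114.   66. ]
[698.4  96.9  66. ]
[681.7 -87.3  66. ]
[520.5 -74.2  66. ]
unit scene FL,FR,BR,BL
[527.9 105.2  66. ]
[518.9 -71.2  66. ]
[669.1 -91.9  66. ]
[691.   91.7  66. ]
cover side FL BL BR FR
[558.   16.1  66. ]
[646.   7.  66.]
[638.4 -51.9  66. ]
[553.6 -44.5  66. ]
cover scene FL BL BR FR
[564.4  11.4  66. ]
[645.5   9.6  66. ]
[641.8 -50.2  66. ]
[560.  -47.9  66. ]
notch dark side [548.9 -13.4  66. ] scene [554.6 -16.8  66. ]
tray rim side
[372.4 304.4  15. ]
[567.6 299.1  15. ]
[562.7 182.7  15. ]
[373.6 181.1  15. ]
driver handle rear/front side, shank end visible
[ 392.2 -222.3    9. ]
[ 443.7 -248.6    9. ]
[ 503.7 -285.     9. ]
scene
[ 395.7 -221.8    9. ]
[ 452.1 -254.3    9. ]
[ 528.8 -299.7    9. ]
pink bottle base: side [ 468.  -329.4   -0. ] scene base [ 463.1 -324.9   -0. ]
red scene base [ 507.8 -242.2    0. ] cap top scene [ 519.1 -240.8   76. ] side cap top [ 516.9 -237.7   76. ]
pink cap top side [ 469.9 -317.4   76. ] scene [ 462.3 -321.4   76. ]
box top near-left corner (array([ 501.4, -445.8,  303.6]), np.float64(59.35597873203317)) (array([ 488.3, -359.1,   78.6]), np.float64(93.1974910465279))
```

```bash
python3 - <<'E'
from h import *
d=cam('side'); crop(d,155,255,260,129,3,'s3.png')
d=cam('scene'); crop(d,330,150,182,160,4,'c3.png')
E
```

```text
(no output)
```

View pics/s3.png

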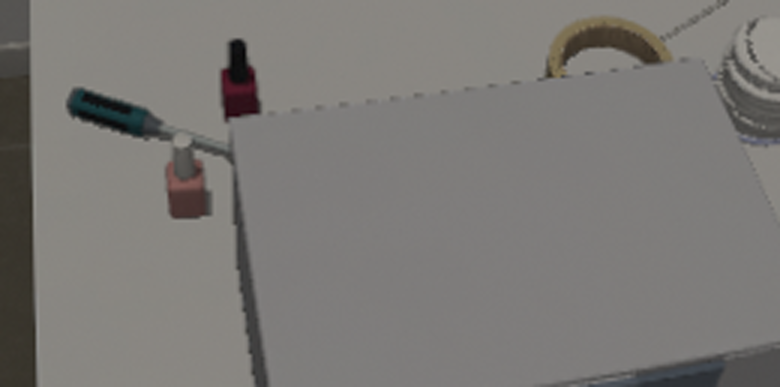

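View pics/c3.png

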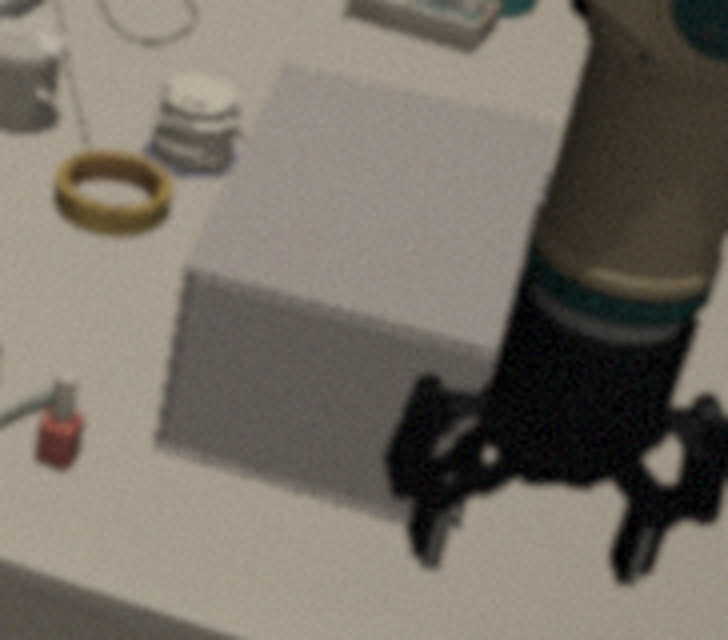

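```bash
python3 - <<'E'
from h import *
np.set_printoptions(precision=1,suppress=True)
d=cam('side'); c=cam('scene')
p,e=tri(c,(376.7,216.7),d,(233.3,294.3)); print(p,e)
print(onz(c,370,261,0))
print('table edge side',onz(d,165,300,0),onz(d,165,200,0))
s=ctrl.read_state(); Rt=R.from_euler('xyz',s['tool_rot']).as_matrix(); print(Rt)
def move(x,y,z): print(Rt.T@(np.array([x,y,z])-s['eef_pos'])/10)
# yaw choices: grip axis y perpendicular to driver (-30deg)
move(320,-380,300); move(430,-243,150)
E
```

```text
[ 501.  -382.8  168.6] 3.5652605450220567
[ 518.3 -383.3   -0. ]
table edge side [ 358.7 -243.     0. ] [361.6 107.9   0. ]
[[ 0.9  0.3  0. ]
 [ 0.3 -0.9  0. ]
 [ 0.  -0.  -1. ]]
[ 17.3 -18.4  -4.4]
[ 32.3 -27.6  10.6]
```

```bash
python3 -m inch '{"travel":[[2,-1.5,0],[6,-5,0],[10,-8.5,0],[14,-12,0],[18,-15.5,1],[22,-19,2],[26,-22.5,3],[29,-25,4],[32,-27.2,5],[32,-27.2,5]],"twist":[0,6,12,18,24,30,36,42,49,49],"fingers":[8.5,8.5,8.5,8.5,8.5,8.5,8.5,8.5,8.5,8.5]}'
python3 - <<'E'
from h import *
s=ctrl.read_state(); print(s['clock'],s['eef_pos'],s['tool_rot'],s['qpos'])
d=cam('wrist'); crop(d,0,0,512,384,1.5,'w1.png')
E
```

```text
clock: 1.38
eef_pos: [417.1, -267.1, 211.8]
tool_rot: [3.141, -0.001, -0.517]
force: [0.4, 0.2, 0.2]
width: 85.1
1.3833 [ 417.06375936 -267.12150309  211.84174263] [ 3.14137300e+00 -1.18242316e-03 -5.16795655e-01] [ 0.3313947   0.48439795  0.25932227  1.99596854 -0.1901352   0.68279036
 -1.37752332]
```

View pics/w1.png

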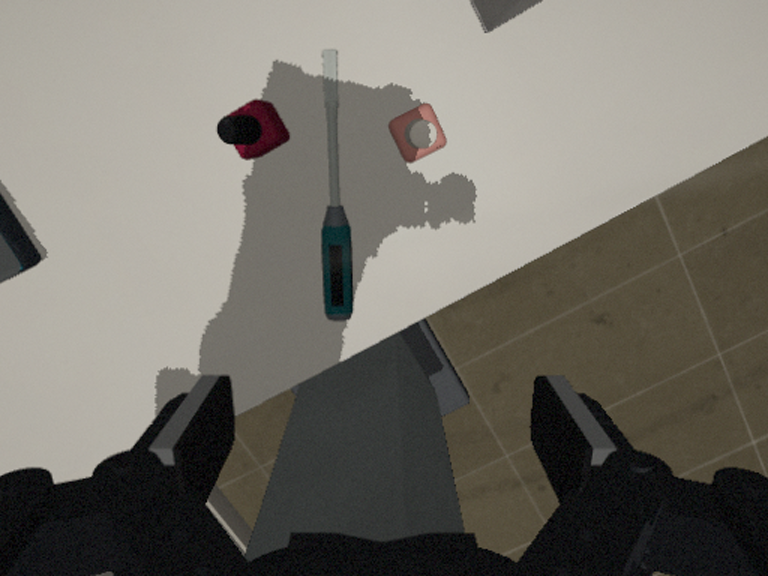

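```bash
python3 - <<'E'
from h import *
np.set_printoptions(precision=1,suppress=True)
d=cam('wrist'); s=ctrl.read_state(); print(s['eef_pos'],s['tool_rot'])
q=lambda x,y:(x/1.5-.2,y/1.5-.2)
t=onz(d,*q(330,50),9); r=onz(d,*q(338.5,318),12); m=onz(d,*q(333,150),9)
v=t-r; v[2]=0; print(t,m,r,np.linalg.norm(v),np.degrees(np.arctan2(v[1],v[0])))
g=t-123*v/np.linalg.norm(v); print('grip',g)
print('red',onz(d,*q(262,130),45),'pink',onz(d,*q(418,133),45))
yaw=np.arctan2(v[1],v[0]); a=s['tool_rot'][2]
Rt=R.from_euler('xyz',s['tool_rot']).as_matrix()
for z in (80,25): print(Rt.T@(np.array([g[0],g[1],z])-s['eef_pos'])/10, np.degrees(yaw-a))
E
```

```text
[ 419.9 -260.8  210.4] [-3.1  0.  -0.5]
[ 538.7 -285.9    9. ] [ 490.  -259.6    9. ] [ 396.3 -209.4   12. ] 161.71689285918333 -28.23698675290713
grip [ 430.4 -227.7    9. ]
red [ 516.5 -235.8   45. ] pink [ 475.7 -307.1   45. ]
[-0.6 -3.3 13.1] 0.3334928033366478
[-0.6 -3.3 18.6] 0.3334928033366478
```

```bash
python3 - <<'E'
from h import *
d=cam('wrist');d=cam('wrist'); s=ctrl.read_state(); print(s['eef_pos'],s['tool_rot'],s['qd'].round(3)); crop(d,150,0,200,240,2.5,'w2.png')
np.savez('w2.npz',**d)
E
```

```text
[ 416.99572453 -267.54944049  211.71022597] [-3.14155735e+00  1.17520143e-04 -5.07306557e-01] [ 0.055 -0.01   0.038 -0.01   0.009 -0.001  0.003]
```

View pics/w2.png

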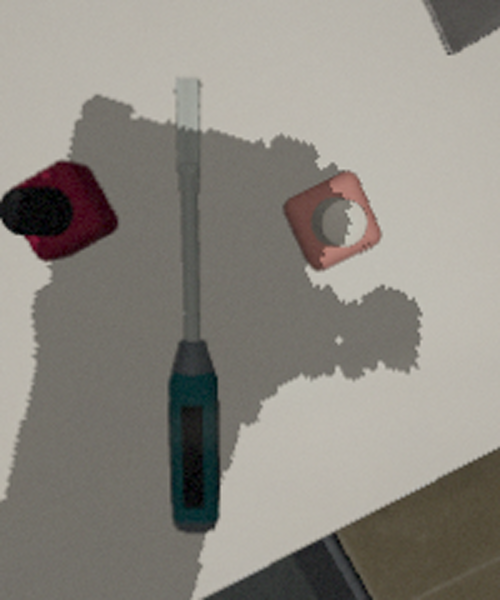

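```bash
cat >> h.py <<'E'
def drv(d,tip,rear,zr=9):
    t=onz(d,*tip,9); r=onz(d,*rear,zr); v=(t-r)[:2]; L=np.linalg.norm(v)
    return t,r,L,np.degrees(np.arctan2(v[1],v[0])),t[:2]-123*v/L
def delta(g,yawdeg=None,s=None):
    s=s or ctrl.read_state(); Rt=R.from_euler('xyz',s['tool_rot']).as_matrix()
    print('pose',s['eef_pos'],'yaw',np.degrees(s['tool_rot'][2]),'F',s['force'],'w',s['width'],'t',s['clock'])
    print('travel cm',Rt.T@(np.array(g)-s['eef_pos'])/10, 'twist', None if yawdeg is None else (np.degrees(s['tool_rot'][2])-yawdeg))
E
python3 - <<'E'
from h import *
np.set_printoptions(precision=2,suppress=True)
d=dict(np.load('w2.npz')); q=lambda x,y:(x/2.5+150-.3,y/2.5-.3)
o=drv(d,q(188,78),q(195,530)); print(o)
print('red',onz(d,*q(75,210),45),'pink',onz(d,*q(332,220),45))
for k in range(3): delta([*o[4],80],o[3]); cam('wrist')
E
```

```text
(array([ 534.62, -299.62,    9.  ]), array([ 390.53, -218.9 ,    9.  ]), np.float64(165.15458448340632), np.float64(-29.258073086049674), array([ 427.31, -239.51]))
red [ 512.8  -249.07   45.  ] pink [ 470.82 -318.87   45.  ]
pose [ 417.   -267.55  211.71] yaw -29.066524645951883 F [-0.08 -0.67  0.18] w 85.47272084560807 t 1.5833
travel cm [-0.46 -2.95 13.17] twist 0.19154844009779026
pose [ 416.18 -269.21  212.  ] yaw -29.26065253699697 F [ 0.47 -0.76 -0.12] w 85.15524536109864 t 1.6333
travel cm [-0.49 -3.14 13.2 ] twist -0.0025794509472980565
pose [ 415.74 -270.14  212.16] yaw -29.38351115397823 F [-0.14 -0.45  0.35] w 84.9308214222334 t 1.6833
travel cm [-0.51 -3.25 13.21] twist -0.12543806792855605
```

```bash
python3 -m inch '{"travel":[[-0.1,-1,2],[-0.3,-2,4],[-0.5,-3.2,7],[-0.5,-3.2,10],[-0.5,-3.2,13],[-0.5,-3.2,13],[-0.5,-3.2,13],[-0.5,-3.2,13],[-0.5,-3.2,13],[-0.5,-3.2,13]],"twist":[0,0,0,0,0,0,0,0,0,0],"fingers":[5,5,5,5,5,5,5,5,5,5]}'
python3 - <<'E'
from h import *
d=cam('wrist')
delta([427.3,-239.5,28],-29.3); crop(d,0,0,512,384,1.5,'w3.png')
E
```

```text
clock: 2.57
eef_pos: [428.4, -239.4, 83.6]
tool_rot: [-3.142, -0.004, -0.512]
force: [-0.1, 0.1, 0.5]
width: 50.1
pose [ 428.31828205 -239.13487871   83.36975915] yaw -29.321259431622835 F [ 0.40562691 -0.24905235 -0.40106452] w 50.29755745350277 t 2.6167
travel cm [-0.08842037  0.08241968  5.53671322] twist -0.021259431622834057
```

View pics/w3.png

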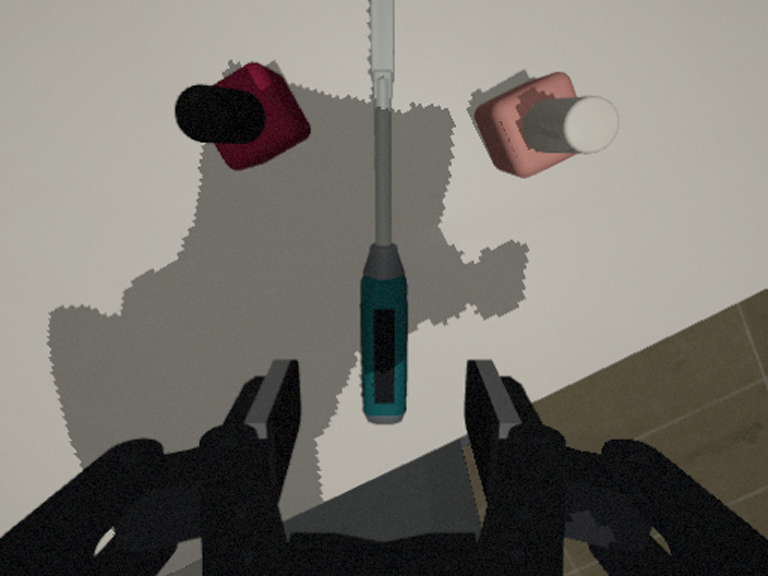

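```bash
python3 -m inch '{"travel":[[-0.1,0.1,2],[-0.1,0.1,4],[-0.1,0.1,5],[-0.1,0.1,5.5],[-0.1,0.1,5.5],[-0.1,0.1,5.5],[-0.1,0.1,5.5],[-0.1,0.1,5.5],[-0.1,0.1,5.5],[-0.1,0.1,5.5]],"twist":[0,0,0,0,0,0,0,0,0,0],"fingers":[5,5,5,5,1,1,1,1,1,1]}'
python3 -m inch '{"travel":[[0,0,0],[0,0,0],[0,0,-1],[0,0,-3],[0,0,-6],[0,0,-9],[0,0,-13],[0,0,-17],[0,0,-20],[0,0,-20]],"twist":[0,0,0,0,0,0,0,0,0,0],"fingers":[1,1,1,1,1,1,1,1,1,1]}'
python3 - <<'E'
from h import *
d=cam('wrist'); crop(d,0,0,512,384,1.5,'w4.png')
delta([0,0,0]); d=cam('side'); crop(d,100,150,250,200,3,'s4.png')
E
```

```text
clock: 3.45
eef_pos: [426.6, -239.0, 27.6]
tool_rot: [-3.141, -0.001, -0.511]
force: [-0.9, 0.5, 6.9]
width: 16.4
clock: 4.28
eef_pos: [428.7, -240.7, 233.0]
tool_rot: [-3.141, -0.011, -0.512]
force: [1.6, -0.7, 0.3]
width: 16.5
pose [ 427.66911789 -239.65738038  230.41493443] yaw -29.29495216308154 F [-0.26561599 -0.69192594 -2.43568332] w 16.677730365493666 t 4.3333
travel cm [-4.91940176e+01  4.59900567e-02  2.26764697e+01] twist None
```

View pics/w4.png

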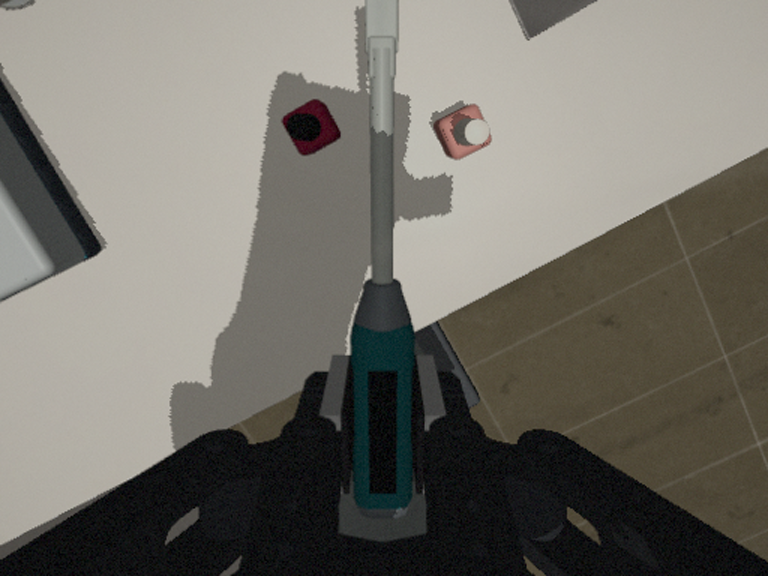

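View pics/s4.png

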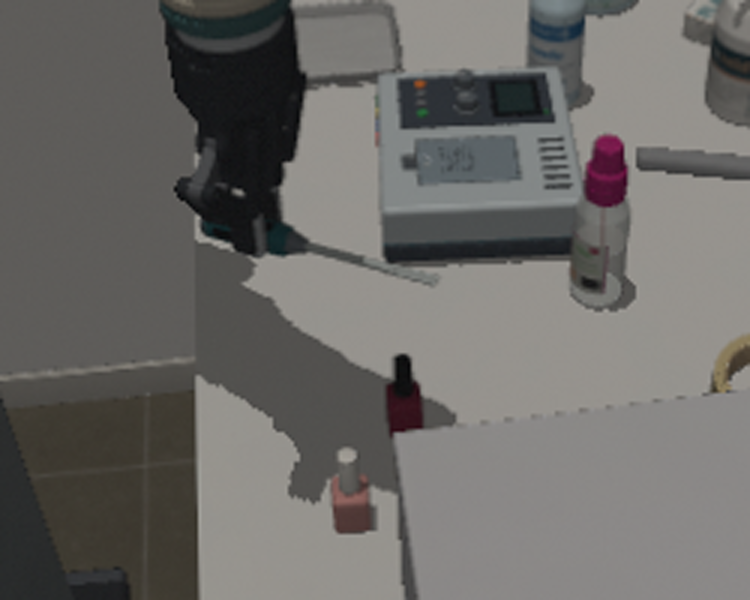

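```bash
python3 - <<'E'
from h import *
np.set_printoptions(precision=1,suppress=True)
d=cam('side'); 
for z in (165,175,185):
  a=onz(d,235/3+155,118/3+255,z); b=onz(d,700/3+155,60/3+255,z); e=(b-a)[:2]
  print(z,a,b,np.degrees(np.arctan2(e[1],e[0])))
  f=onz(d,265/3+155,387/3+255,z); print(f)
s=[onz(d,(695/4.7)+155,(370)/4.7+120,161)]; print('spray top',s)
s=ctrl.read_state(); delta([560,-352,240],90)
E
```

```text
165 [ 501.9 -377.9  165. ] [ 797.  -379.6  165. ] -0.3267357086417507
[ 496.  -555.2  165. ]
175 [ 501.3 -385.8  175. ] [ 791.9 -387.4  175. ] -0.32673570864175916
[ 495.4 -560.3  175. ]
185 [ 500.6 -393.6  185. ] [ 786.8 -395.3  185. ] -0.3267357086417451
[ 494.9 -565.5  185. ]
spray top [array([ 688.9, -130.5,  161. ])]
pose [ 425.7 -238.3  227.1] yaw -29.286193174745826 F [-0.3 -0.3 -0.8] w 16.36204370139766 t 4.4333
travel cm [17.3  3.3 -1.3] twist -119.28619317474582
```

```bash
python3 -m inch '{"travel":[[0,0,0],[1,0,-0.5],[3,0.5,-1.3],[5,1,-1.3],[7,1.5,-1.3],[9,2,-1.3],[11,2.5,-1.3],[13,3,-1.3],[15,3.3,-1.3],[17.3,3.6,-1.3]],"twist":[-6,-13,-20,-27,-34,-41,-48,-55,-62,-69],"fingers":[1,1,1,1,1,1,1,1,1,1]}'
python3 -m inch '{"travel":[[0,0,0],[0,0,0],[0,0,0],[0,0,0],[0,0,0],[0,0,0],[0,0,0],[0,0,0],[0,0,0],[0,0,0]],"twist":[-7,-14,-21,-28,-35,-42,-48,-50.3,-50.3,-50.3],"fingers":[1,1,1,1,1,1,1,1,1,1]}'
python3 - <<'E'
from h import *
d=cam('side'); crop(d,140,180,250,190,3,'s5.png'); d=cam('wrist'); crop(d,0,0,512,384,1,'w5.png')
delta([560,-355,210],90); print(ctrl.read_state()['qpos'])
E
```

```text
clock: 5.27
eef_pos: [558.3, -354.9, 237.2]
tool_rot: [-3.136, 0.001, 0.698]
force: [0.1, 1.0, -0.5]
width: 16.6
clock: 6.1
eef_pos: [558.4, -354.5, 237.8]
tool_rot: [-3.139, -0.002, 1.569]
force: [-0.0, 1.3, -0.7]
width: 16.4
pose [ 558.84717159 -354.62854952  238.61469167] yaw 89.93181738479942 F [ 0.12266031 -0.01278232 -1.08853103] w 16.76353805667792 t 6.2
travel cm [-0.04051957  0.12012229  2.8612243 ] twist -0.068182615200584
[ 0.66041008  0.67305038 -0.23942461  1.49291871  0.17632403  0.99889004
  0.3741735 ]
```

View pics/s5.png

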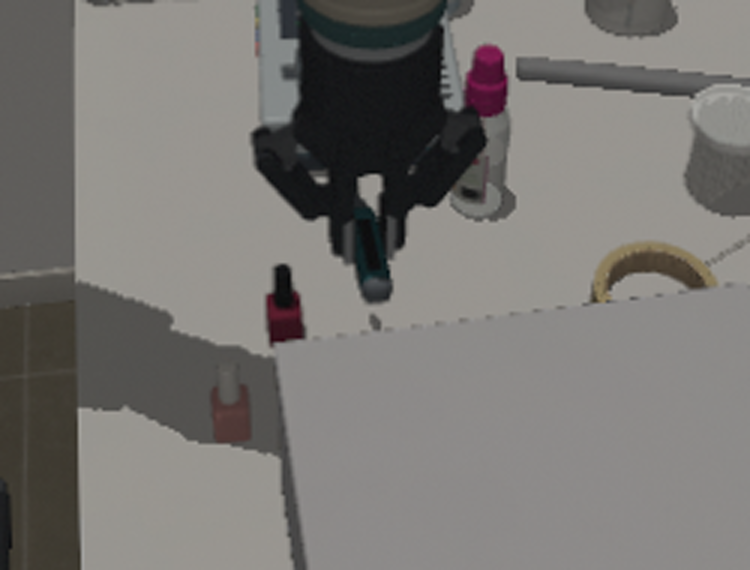

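View pics/w5.png

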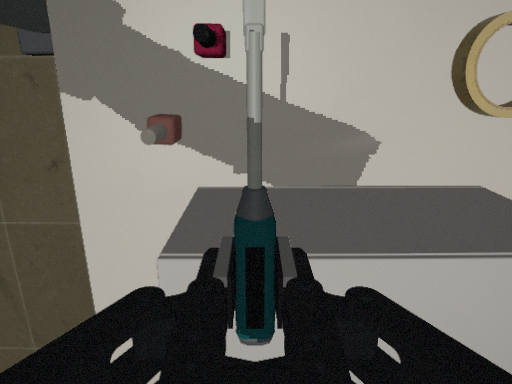

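```bash
python3 - <<'E'
from h import *
np.set_printoptions(precision=1,suppress=True)
d=cam('wrist'); b=onz(d,400,186.5,0); print(b)
o,r=ray(d,400,254.5); print(o+r*(b[1]-o[1])/r[1]); print(onz(d,400,254.5,170))
b=onz(d,160,260,170); print(b); delta([0,0,0])
E
```

```text
[ 715.8 -384.8    0. ]
[ 652.6 -384.8  155.9]
[ 645.9 -377.3  170. ]
[ 500.7 -380.8  170. ]
pose [ 559.  -354.7  239. ] yaw 89.94798611815183 F [-0.1  0.3  0.1] w 16.371804426913055 t 6.25
travel cm [ 35.4 -55.9  24. ] twist None
```

```bash
python3 -m inch '{"travel":[[0,0,1],[0,0,2],[0,0,3],[0,0,4],[0,0,4.2],[0,0,4.3],[0,0,4.4],[0,0,4.5],[0,0,4.6],[0,0,4.6]],"twist":[0,0,0,0,0,0,0,0,0,0],"fingers":[1,1,1,1,1,1,1,1,1,1]}'
python3 -m inch '{"travel":[[0,0,0.1],[0,0,0.2],[0,0,0.3],[0,0,0.4],[0,0,0.5],[0,0,0.6],[0,0,0.7],[0,0,0.8],[0,0,0.8],[0,0,0.8]],"twist":[0,0,0,0,0,0,0,0,0,0],"fingers":[1,1,1,1,1,1,1,1,1,1]}'
python3 - <<'E'
from h import *
d=cam('side'); crop(d,200,190,150,130,5,'s6.png'); d=cam('wrist'); crop(d,0,0,512,384,1,'w6.png')
E
```

```text
clock: 7.08
eef_pos: [559.4, -354.1, 196.2]
tool_rot: [3.141, -0.0, 1.571]
force: [-4.7, 4.8, 17.2]
width: 16.7
clock: 7.92
eef_pos: [561.0, -352.4, 189.0]
tool_rot: [3.139, -0.001, 1.572]
force: [-3.4, 7.7, 20.1]
width: 16.3
```

View pics/s6.png

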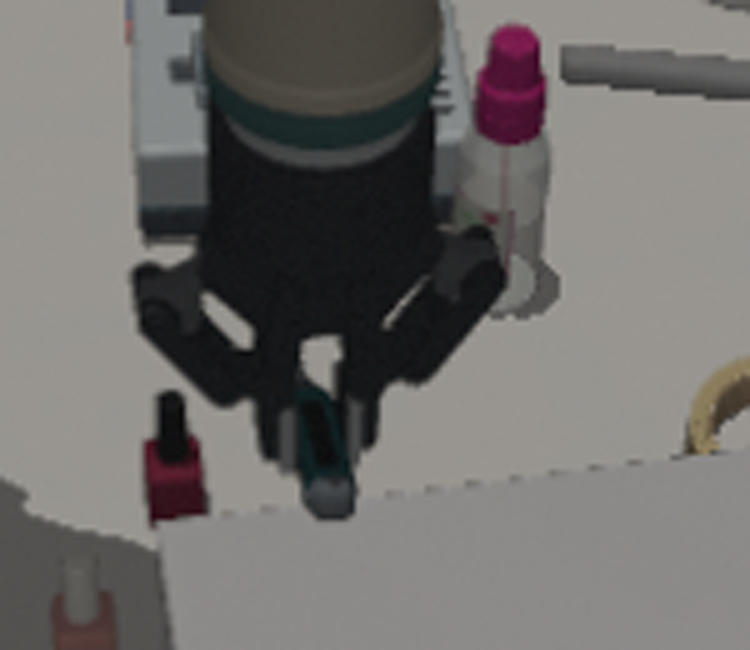

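View pics/w6.png

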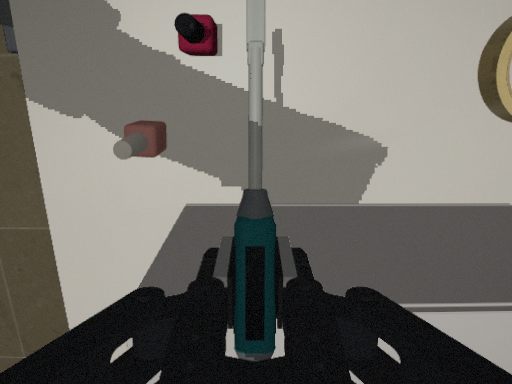

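```bash
cat >> h.py <<'E'
def pitchtab(d,s,L,gz=18.6,gx=0,angs=range(0,50,5)):
    Rt=R.from_euler('xyz',s['tool_rot']).as_matrix()
    for a in angs:
        c,n=np.cos(np.radians(a)),np.sin(np.radians(a))
        P=[s['eef_pos']+Rt@np.array([gx+l*c,0,gz+l*n]) for l in L]
        print(a,proj(d,P).round(0).tolist())
E
python3 - <<'E'
from h import *
s=ctrl.read_state(); d=cam('wrist'); pitchtab(d,s,[30,91,123])
E
python3 -m inch '{"travel":[[0,0,0.1],[0,0,0.2],[0,0,0.3],[0,0,0.4],[0,0,0.5],[0,0,0.6],[0,0,0.7],[0,0,0.8],[0,0,0.8],[0,0,0.8]],"twist":[0,0,0,0,0,0,0,0,0,0],"fingers":[1,1,1,1,1,1,1,1,1,1]}'
python3 - <<'E'
from h import *
d=cam('side'); crop(d,200,190,150,130,5,'s7.png'); d=cam('wrist'); crop(d,0,0,512,384,1,'w7.png')
E
```

```text
0 [[256.0, 198.0], [256.0, 40.0], [257.0, -60.0]]
5 [[256.0, 196.0], [256.0, 43.0], [256.0, -47.0]]
10 [[256.0, 195.0], [256.0, 48.0], [256.0, -34.0]]
15 [[256.0, 195.0], [256.0, 54.0], [256.0, -20.0]]
20 [[256.0, 195.0], [256.0, 61.0], [256.0, -6.0]]
25 [[256.0, 195.0], [256.0, 69.0], [256.0, 9.0]]
30 [[256.0, 196.0], [256.0, 77.0], [256.0, 23.0]]
35 [[256.0, 197.0], [256.0, 86.0], [256.0, 37.0]]
40 [[256.0, 199.0], [256.0, 95.0], [256.0, 51.0]]
45 [[256.0, 201.0], [256.0, 105.0], [256.0, 65.0]]
clock: 8.9
eef_pos: [561.0, -351.6, 180.8]
tool_rot: [3.139, -0.003, 1.573]
force: [-4.6, 8.6, 20.4]
width: 16.5
```

View pics/w7.png

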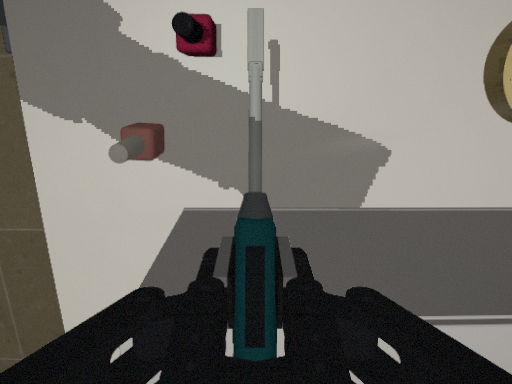

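View pics/s7.png

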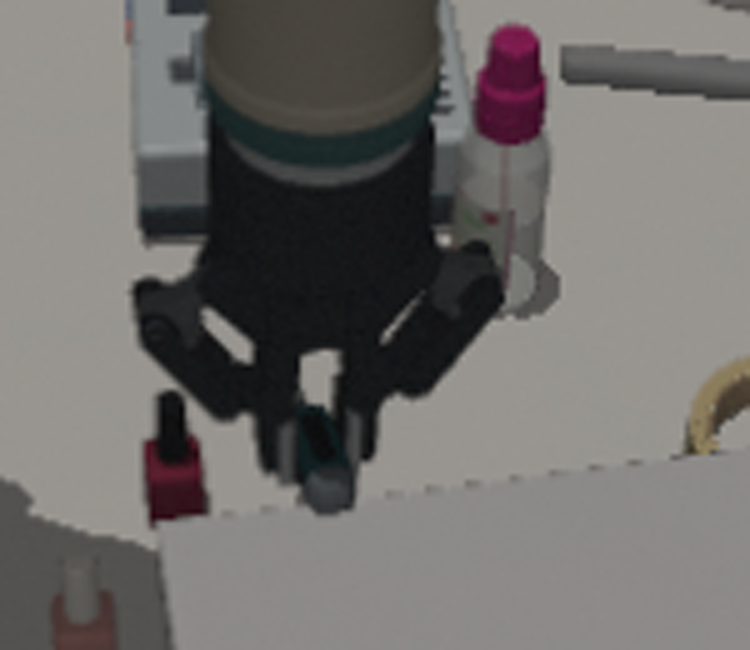

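```bash
python3 -m inch '{"travel":[[0,0,0.1],[0,0,0.2],[-0.1,0,0.3],[-0.1,0,0.4],[-0.2,0,0.5],[-0.2,0,0.6],[-0.2,0,0.7],[-0.2,0,0.75],[-0.2,0,0.75],[-0.2,0,0.75]],"twist":[0,0,0,0,0,0,0,0,0,0],"fingers":[1,1,1,1,1,1,1,1,1,1]}'
python3 - <<'E'
from h import *
d=cam('wrist'); crop(d,156,0,200,150,3,'w8.png'); pitchtab(d,ctrl.read_state(),[30,91,123],angs=range(25,45,2))
E
```

```text
clock: 9.83
eef_pos: [561.3, -352.4, 173.7]
tool_rot: [3.139, -0.004, 1.573]
force: [-5.9, 11.7, 23.1]
width: 16.3
25 [[256.0, 195.0], [256.0, 69.0], [256.0, 9.0]]
27 [[256.0, 195.0], [256.0, 72.0], [256.0, 14.0]]
29 [[256.0, 196.0], [256.0, 76.0], [256.0, 20.0]]
31 [[256.0, 196.0], [256.0, 79.0], [256.0, 26.0]]
33 [[256.0, 197.0], [256.0, 82.0], [256.0, 31.0]]
35 [[256.0, 197.0], [256.0, 86.0], [256.0, 37.0]]
37 [[256.0, 198.0], [256.0, 90.0], [256.0, 42.0]]
39 [[256.0, 199.0], [256.0, 93.0], [256.0, 48.0]]
41 [[256.0, 200.0], [256.0, 97.0], [256.0, 54.0]]
43 [[256.0, 200.0], [256.0, 101.0], [256.0, 59.0]]
```

View pics/w8.png

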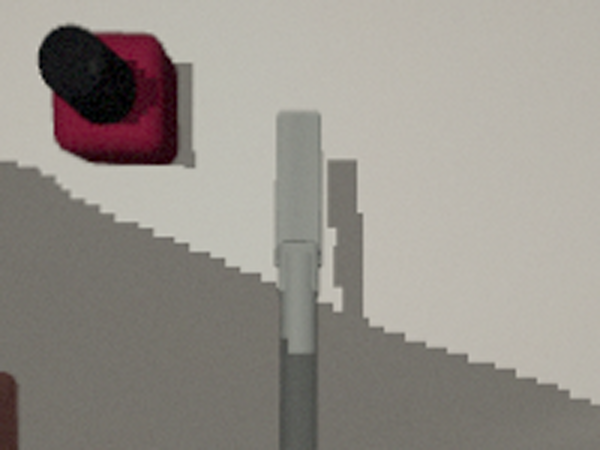

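```bash
python3 -m inch '{"travel":[[0.2,0,-2],[0.5,0,-5],[1,0,-8],[3,-1.5,-9],[6,-3,-9],[10,-4.5,-9],[14,-6,-9],[18,-7.5,-9],[22,-9,-9],[26,-10.5,-9]],"twist":[0,0,0,6,12,18,25,32,39,46],"fingers":[1,1,1,1,1,1,1,1,1,1]}'
python3 - <<'E'
from h import *
delta([453,45,220],-5)
E
```

```text
clock: 10.72
eef_pos: [454.9, -100.2, 259.8]
tool_rot: [-3.141, 0.0, 0.761]
force: [0.7, 2.0, -1.4]
width: 16.6
pose [ 454.92894798 -100.18724386  259.76842207] yaw 43.61335223114787 F [ 0.7232752   1.97040543 -1.37413381] w 16.55295032341118 t 10.7167
travel cm [  9.87550161 -10.64310508   3.98053042] twist 48.61335223114787
```

```bash
python3 -m inch '{"travel":[[2,-2,0.5],[4,-4,1],[6,-6,2],[8,-8,3],[9.5,-10,4],[9.9,-10.6,4],[9.9,-10.6,4],[9.9,-10.6,4],[9.9,-10.6,4],[9.9,-10.6,4]],"twist":[7,14,21,28,35,42,48.5,48.5,48.5,48.5],"fingers":[1,1,1,1,1,1,1,1,1,1]}'
python3 - <<'E'
from h import *
d=cam('wrist'); crop(d,0,0,512,384,1.5,'w9.png'); np.savez('w9.npz',**d); delta([0,0,0])
d=cam('side'); crop(d,100,100,220,165,3.5,'s9.png')
E
```

```text
clock: 11.55
eef_pos: [453.8, 42.8, 220.2]
tool_rot: [3.141, -0.0, -0.076]
force: [0.5, -0.3, -0.5]
width: 16.6
pose [453.88509203  42.69364928 220.25072815] yaw -4.429050744726905 F [ 0.4951239  -0.32595836  0.10696044] w 16.73780683860669 t 11.6
travel cm [-44.92736277   7.75909075  22.01764434] twist None
```

View pics/w9.png

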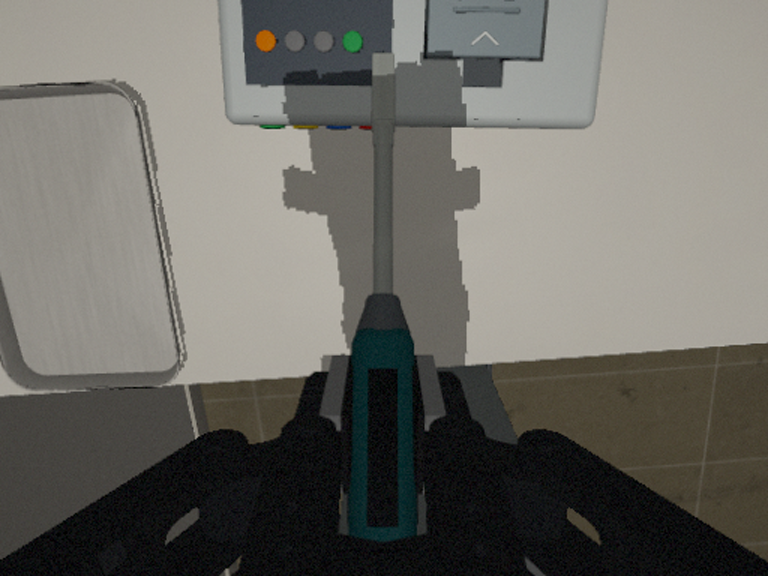

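View pics/s9.png

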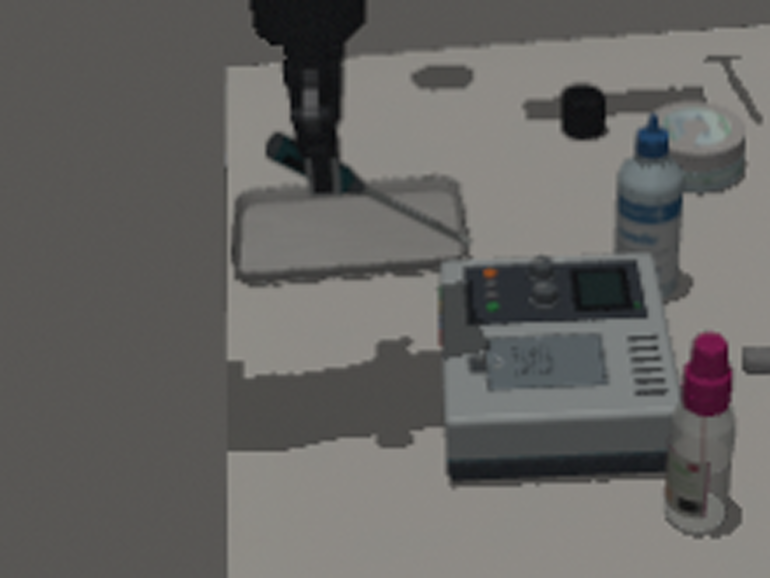

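```bash
python3 - <<'E'
from h import *
np.set_printoptions(precision=1,suppress=True)
d=dict(np.load('w9.npz')); q=lambda x,y:(x/1.5-.2,y/1.5-.2)
P={k:onz(d,*q(*v),66) for k,v in dict(cFL=(424.5,57),cFR=(547,60.5),nBL=(464,60),nBR=(502,61),nFL=(464,86.5),nFR=(502,87),uL=(300,126),uR=(560,128.5),uLs=(227,100),uRs=(596,110)).items()}
for k,v in P.items(): print(k,v)
f=lambda a,b:np.degrees(np.arctan2(*(P[b]-P[a])[[1,0]]))
print(f('cFL','cFR')+90,f('uL','uR')+90, np.linalg.norm(P['cFR']-P['cFL']),np.linalg.norm(P['nBL']-P['nBR']),np.linalg.norm(P['uLs']-P['uRs']),np.linalg.norm(P['nFL']-P['nBL']))
print('tray',[onz(d,*q(*v),15) for v in [(105,82),(185,372)]])
tip=proj(d,[[0,0,0]])
o,r=ray(d,*q(383,53))
E
```

```text
cFL [559.6  14.   66. ]
cFR [553.7 -45.8  66. ]
nBL [556.8  -5.1  66. ]
nBR [555.  -23.7  66. ]
nFL [544.6  -4.7  66. ]
nFR [543.  -23.5  66. ]
uL [532.1  78.5  66. ]
uR [521.1 -52.7  66. ]
uLs [547.4 113.4  66. ]
uRs [528.8 -70.8  66. ]
-5.609238564271152 -4.814190663722414 60.109267254620725 18.648593134784676 185.0578085841836 12.228052761550893
tray [array([567.3, 198.4,  15. ]), array([377.1, 186. ,  15. ])]
```

```bash
python3 - <<'E'
from h import *
np.set_printoptions(precision=1,suppress=True)
d=dict(np.load('w9.npz')); sd=cam('side'); s=ctrl.read_state()
q=lambda x,y:(x/1.5-.2,y/1.5-.2)
p,e=tri(d,q(383,54),sd,(467/3.5+100-.3,243/3.5+100-.3)); print(p,e)
Rt=R.from_euler('xyz',s['tool_rot']).as_matrix(); print('tool',Rt.T@(p-s['eef_pos']))
# notch frame
Y=np.radians(-5); N=np.array([556.5,-15,66]); Rn=R.from_euler('z',Y).as_matrix()
print('tip in notch',Rn.T@(p-N)); 
# model tip
pm=s['eef_pos']+Rt@np.array([123*np.cos(np.radians(34.7)),0,18.6+123*np.sin(np.radians(34.7))]); print('model',pm,Rn.T@(pm-N))
for t in ([-20,0,25],[-5,0,-5],[8,0,-14]):
    g=N+Rn@np.array(t); delta(s['eef_pos']+g-pm,-5)
E
```

```text
[551.4  35.  139. ] 3.5336567797250114
tool [97.8 -0.  81.3]
tip in notch [-9.5 49.4 73. ]
model [554.7  34.7 131.7] [-6.1 49.4 65.7]
pose [453.9  42.6 220.3] yaw -4.494482140129222 F [ 0.7  0.5 -1.2] w 16.455205299845833 t 11.7
travel cm [-1.4  4.9  4.1] twist 0.5055178598707784
pose [453.9  42.6 220.3] yaw -4.494482140129222 F [ 0.7  0.5 -1.2] w 16.455205299845833 t 11.7
travel cm [0.1 4.9 7.1] twist 0.5055178598707784
pose [453.9  42.6 220.3] yaw -4.494482140129222 F [ 0.7  0.5 -1.2] w 16.455205299845833 t 11.7
travel cm [1.4 4.9 8. ] twist 0.5055178598707784
```

```bash
python3 -m inch '{"travel":[[0,1,0],[-0.5,2.5,0.5],[-1,4,1],[-1.4,4.9,2],[-1.4,4.9,3],[-1.4,4.9,4],[-1.4,4.9,4],[-1.4,4.9,4],[-1.4,4.9,4],[-1.4,4.9,4]],"twist":[0.5,0.5,0.5,0.5,0.5,0.5,0.5,0.5,0.5,0.5],"fingers":[1,1,1,1,1,1,1,1,1,1]}'
python3 - <<'E'
from h import *
d=cam('wrist'); crop(d,180,0,160,120,5,'w10.png'); np.savez('w10.npz',**d); delta([0,0,0])
d=cam('side'); crop(d,190,140,110,80,7,'s10.png'); np.savez('s10.npz',**d)
d=cam('scene'); crop(d,200,150,110,80,7,'c10.png')
E
```

```text
clock: 12.53
eef_pos: [436.5, -4.8, 180.8]
tool_rot: [-3.141, -0.001, -0.087]
force: [0.7, -1.2, 0.2]
width: 16.6
pose [436.41455685  -4.61192174 180.82481937] yaw -4.995562893796083 F [-0.2228404   0.67873236 -0.31193724] w 17.152769453073297 t 12.5833
travel cm [-43.53770568   3.3436245   18.02925026] twist None
```

View pics/w10.png

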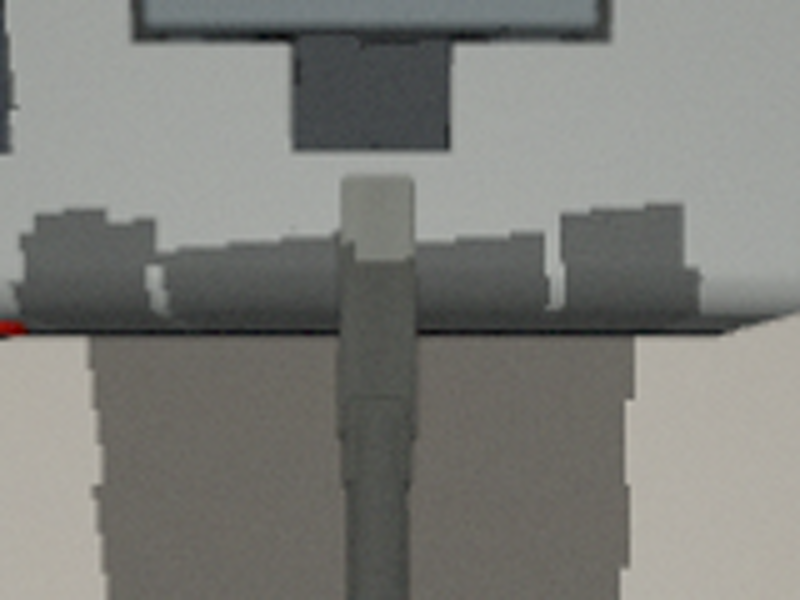

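View pics/s10.png

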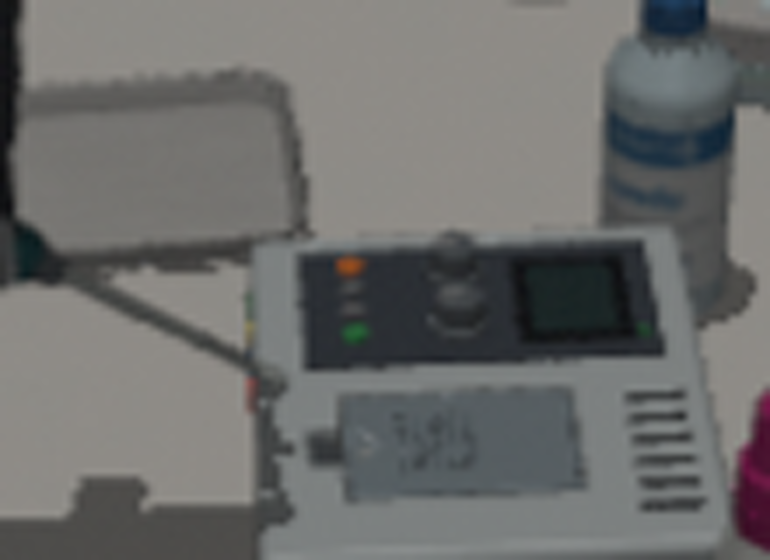

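View pics/c10.png

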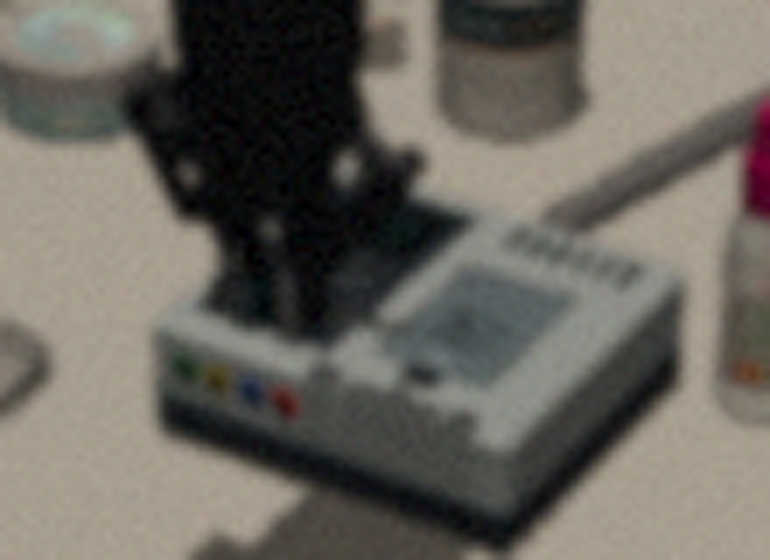

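```bash
python3 - <<'E'
from h import *
np.set_printoptions(precision=1,suppress=True)
d=dict(np.load('w10.npz')); sd=dict(np.load('s10.npz')); s=ctrl.read_state()
q=lambda x,y:(x/5+180-.4,y/5-.4); S=lambda x,y:(x/7+190-.4,y/7+140-.4)
Rt=R.from_euler('xyz',s['tool_rot']).as_matrix()
p,e=tri(d,q(377.5,177),sd,S(284,384)); print('tip tri',p,e,'tool',Rt.T@(p-s['eef_pos']))
for a in (33,34,35,36): 
  pm=s['eef_pos']+Rt@np.array([123*np.cos(np.radians(a)),0,18.6+123*np.sin(np.radians(a))]); print(a,pm,proj(d,[pm]),proj(sd,[pm]))
print('meas px',q(377.5,177),S(284,384))
c1,c2,n1,n2,f1,f2=[onz(d,*q(*v),66) for v in [(133,36),(610,38),(295,38),(451,38),(293,151),(451,151)]]
print('cover edge mid',(c1+c2)/2,'notch back',(n1+n2)/2,'notch front',(f1+f2)/2)
a,ee=tri(d,q(372,38),sd,S(343,443)); print('notch tri',a,ee)
a,ee=tri(d,q(372,151),sd,S(310,448)); print('notch front tri',a,ee)
E
```

```text
tip tri [535.9 -13.7  97.6] 1.1948019787560586 tool [99.9  0.5 83.2]
33 [539.2 -13.4  95.2] [[254.2  30.4]] [[231.7 194.9]]
34 [538.  -13.3  93.5] [[254.2  33.2]] [[231.3 195.5]]
35 [536.8 -13.2  91.7] [[254.2  36. ]] [[230.8 196.1]]
36 [535.5 -13.1  89.9] [[254.2  38.8]] [[230.3 196.6]]
meas px (255.1, 35.0) (230.17142857142855, 194.45714285714286)
cover edge mid [556.6 -14.8  66. ] notch back [556.4 -14.9  66. ] notch front [543.7 -13.7  66. ]
notch tri [555.9 -14.8  68.2] 0.2978500359313146
notch front tri [543.7 -13.7  66.3] 0.13890303609548926
```

```bash
python3 -m inch '{"travel":[[0.5,0,0],[1,0,0.5],[1.4,0,1.2],[1.4,0,2],[1.4,0,2.5],[1.4,0,3],[1.4,0,3],[1.4,0,3],[1.4,0,3],[1.4,0,3]],"twist":[0,0,0,0,0,0,0,0,0,0],"fingers":[1,1,1,1,1,1,1,1,1,1]}'
python3 - <<'E'
from h import *
d=cam('wrist'); crop(d,180,0,160,120,5,'w11.png'); np.savez('w11.npz',**d); delta([0,0,0])
d=cam('side'); crop(d,190,140,110,80,7,'s11.png'); np.savez('s11.npz',**d)
E
```

```text
clock: 13.52
eef_pos: [450.1, -5.8, 150.5]
tool_rot: [-3.142, -0.001, -0.087]
force: [0.2, -0.4, -0.4]
width: 16.7
pose [450.09271371  -5.75388248 150.56408611] yaw -4.998742619473488 F [-0.44699988 -0.17806003  0.13568   ] w 16.782748012759733 t 13.5667
travel cm [-44.89768213   3.35004628  15.02785248] twist None
```

View pics/w11.png

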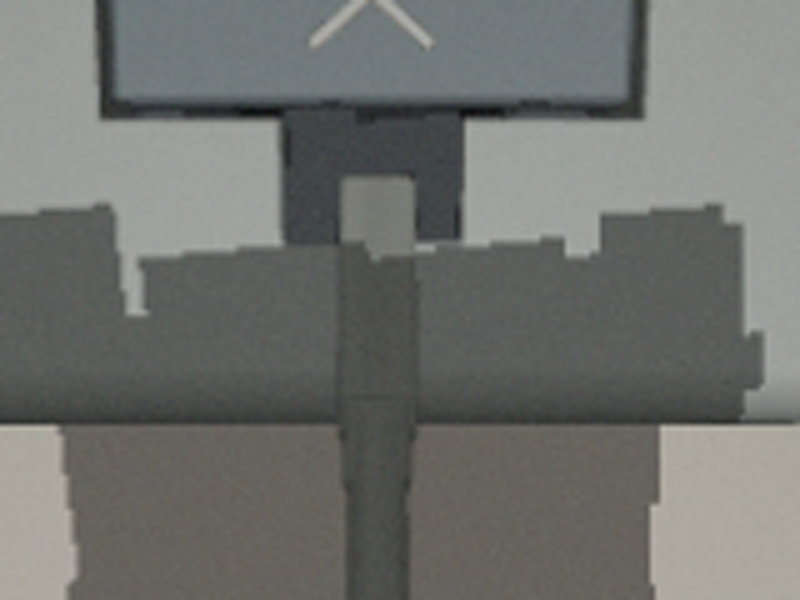

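View pics/s11.png

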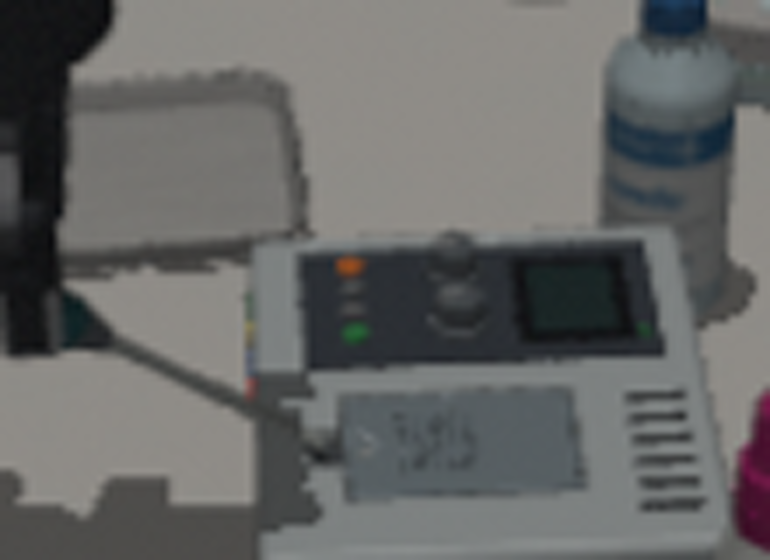

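```bash
python3 -m inch '{"travel":[[0,0,0.1],[0,0,0.2],[0,0,0.3],[0,0,0.4],[0,0,0.4],[0,0,0.4],[0,0,0.4],[0,0,0.4],[0,0,0.4],[0,0,0.4]],"twist":[0,0,0,0,0,0,0,0,0,0],"fingers":[1,1,1,1,1,1,1,1,1,1]}'
python3 -m inch '{"travel":[[0,0,0.1],[0,0,0.2],[0,0,0.3],[0,0,0.3],[0,0,0.3],[0,0,0.3],[0,0,0.3],[0,0,0.3],[0,0,0.3],[0,0,0.3]],"twist":[0,0,0,0,0,0,0,0,0,0],"fingers":[1,1,1,1,1,1,1,1,1,1]}'
python3 - <<'E'
from h import *
d=cam('wrist'); crop(d,180,0,160,120,5,'w12.png'); np.savez('w12.npz',**d); delta([0,0,0])
E
```

```text
clock: 14.45
eef_pos: [450.0, -5.7, 146.3]
tool_rot: [-3.142, -0.0, -0.087]
force: [0.2, -0.5, -0.8]
width: 16.6
clock: 15.28
eef_pos: [450.5, -5.8, 143.4]
tool_rot: [-3.142, -0.001, -0.087]
force: [1.9, -0.4, 1.2]
width: 16.6
pose [450.49227391  -5.7924876  143.39499407] yaw -5.003278281910542 F [ 2.75738658 -0.45730818  0.96006641] w 16.651074567135204 t 15.3333
travel cm [-44.94493496   3.35263715  14.28643787] twist None
```

View pics/w12.png

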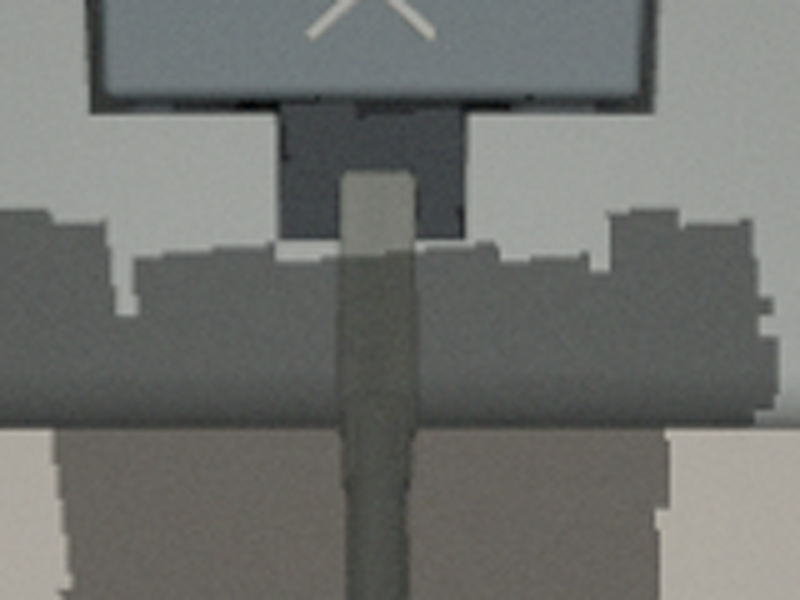

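```bash
python3 -m inch '{"travel":[[0.1,0,0.05],[0.2,0,0.1],[0.3,0,0.17],[0.4,0,0.23],[0.5,0,0.3],[0.6,0,0.36],[0.7,0,0.42],[0.8,0,0.49],[0.8,0,0.49],[0.8,0,0.49]],"twist":[0,0,0,0,0,0,0,0,0,0],"fingers":[1,1,1,1,1,1,1,1,1,1]}'
python3 - <<'E'
from h import *
d=cam('wrist'); crop(d,180,0,160,120,5,'w13.png'); delta([0,0,0])
E
```

```text
clock: 16.17
eef_pos: [458.2, -6.5, 138.3]
tool_rot: [3.142, -0.0, -0.087]
force: [1.8, -0.2, 1.5]
width: 16.2
pose [458.1590505   -6.49003139 138.33485904] yaw -5.003585924825301 F [ 1.96457664 -0.99949078  2.00561673] w 16.493341321379 t 16.2167
travel cm [-45.70444951   3.34927241  13.81192825] twist None
```

View pics/w13.png

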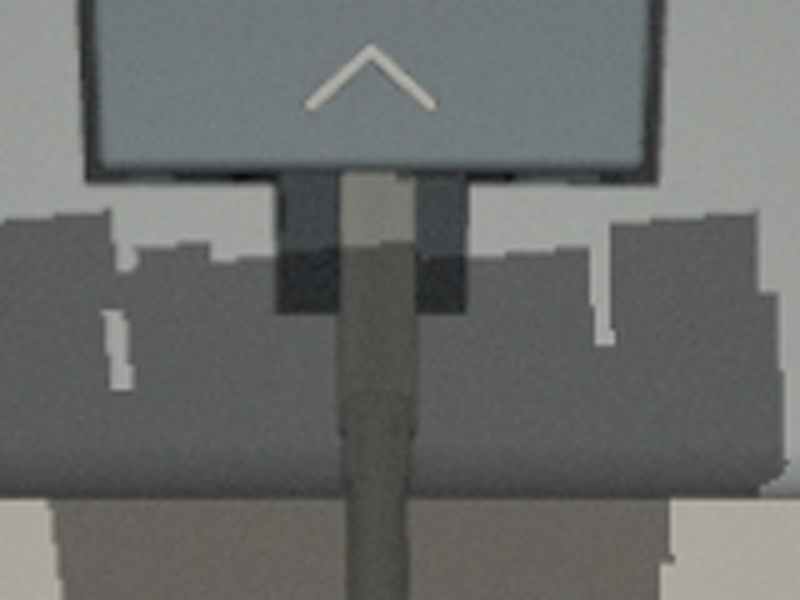

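```bash
python3 -m inch '{"travel":[[0.1,0,0.06],[0.2,0,0.13],[0.3,0,0.2],[0.4,0,0.26],[0.5,0,0.33],[0.6,0,0.39],[0.7,0,0.45],[0.8,0,0.52],[0.9,0,0.58],[0.9,0,0.58]],"twist":[0,0,0,0,0,0,0,0,0,0],"fingers":[1,1,1,1,1,1,1,1,1,1]}'
python3 - <<'E'
from h import *
d=cam('wrist'); crop(d,180,0,160,120,5,'w14.png'); delta([0,0,0])
d=cam('side'); crop(d,190,140,110,80,7,'s14.png')
E
```

```text
clock: 17.05
eef_pos: [467.1, -7.3, 132.4]
tool_rot: [3.142, -0.0, -0.087]
force: [3.0, 0.3, 2.6]
width: 16.7
pose [467.06023595  -7.26574694 132.4566383 ] yaw -5.005258656657723 F [1.69810852 1.02583354 1.31362081] w 16.59683830634744 t 17.1
travel cm [-46.59388529   3.35073569  13.23671353] twist None
```

View pics/w14.png

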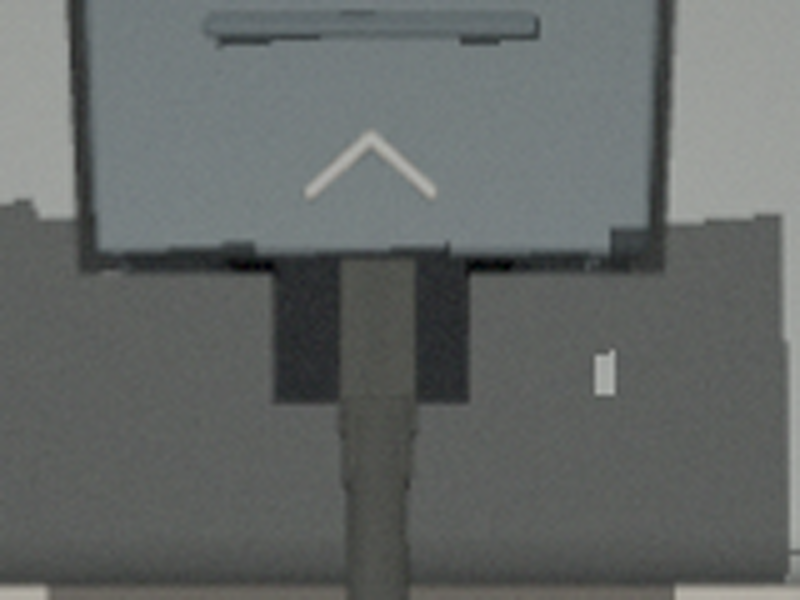

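View pics/s14.png

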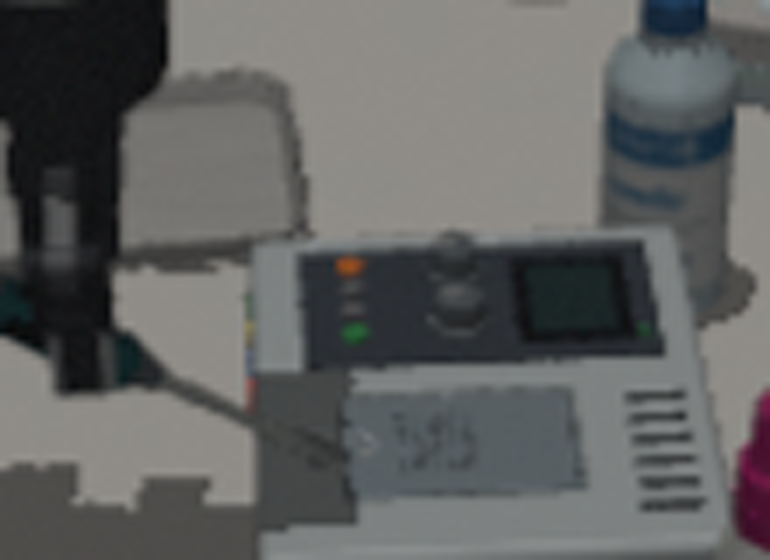

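```bash
python3 -m inch '{"travel":[[-0.15,0,0.25],[-0.3,0,0.5],[-0.45,0,0.75],[-0.6,0,1.0],[-0.7,0,1.25],[-0.8,0,1.5],[-0.9,0,1.75],[-1.0,0,2.0],[-1.0,0,2.0],[-1.0,0,2.0]],"twist":[0,0,0,0,0,0,0,0,0,0],"fingers":[1,1,1,1,1,1,1,1,1,1]}'
python3 - <<'E'
from h import *
d=cam('wrist'); crop(d,180,0,160,120,5,'w15.png'); delta([0,0,0])
d=cam('side'); crop(d,190,140,110,80,7,'s15.png')
E
```

```text
clock: 17.98
eef_pos: [456.3, -6.2, 112.6]
tool_rot: [-3.141, 0.001, -0.087]
force: [-0.1, 1.3, 5.3]
width: 16.5
pose [456.27144403  -6.22852494 112.60144359] yaw -4.9913614857658315 F [-0.54403498 -0.08943284  5.2678454 ] w 16.511573125130546 t 18.0333
travel cm [-45.49846644   3.35083414  11.29940549] twist None
```

View pics/w15.png

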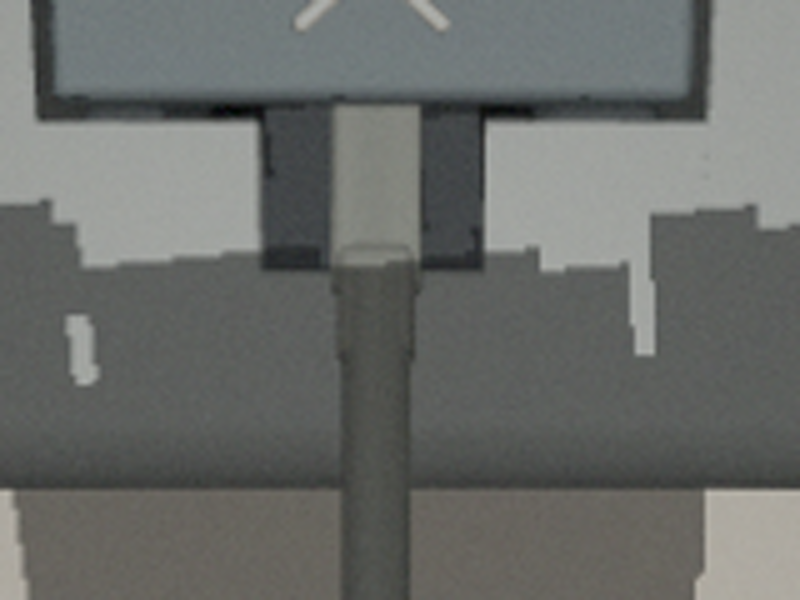

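View pics/s15.png

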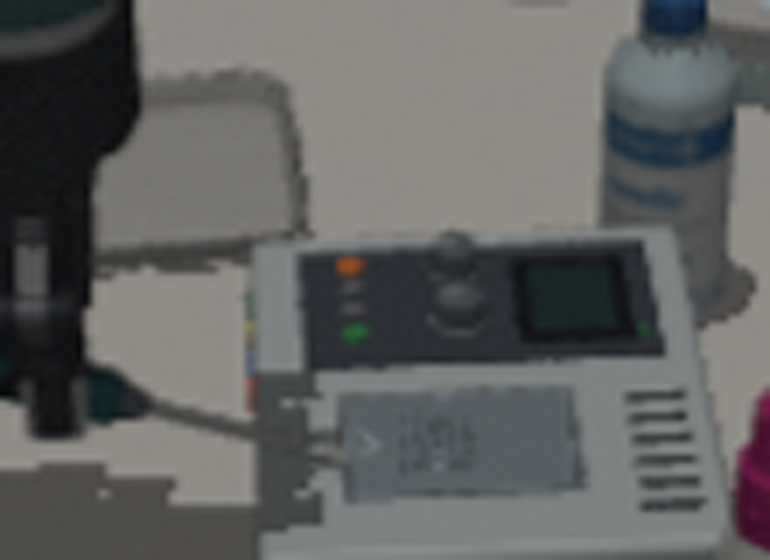

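```bash
python3 -m inch '{"travel":[[-0.1,0,0.25],[-0.15,0,0.5],[-0.2,0,0.75],[-0.3,0,1.0],[-0.3,0,1.25],[-0.35,0,1.5],[-0.35,0,1.5],[-0.35,0,1.5],[-0.35,0,1.5],[-0.35,0,1.5]],"twist":[0,0,0,0,0,0,0,0,0,0],"fingers":[1,1,1,1,1,1,1,1,1,1]}'
python3 - <<'E'
from h import *
d=cam('wrist'); crop(d,180,0,160,120,5,'w16.png'); delta([0,0,0])
d=cam('side'); crop(d,190,140,110,80,7,'s16.png')
E
```

```text
clock: 18.92
eef_pos: [450.5, -5.9, 97.5]
tool_rot: [3.142, 0.005, -0.087]
force: [-4.5, 0.1, 7.8]
width: 16.4
pose [450.53300349  -5.87849887  97.46921901] yaw -4.995785544268814 F [-4.44399137  0.977998    8.53489672] w 16.01499693013572 t 18.9667
travel cm [-44.88108299   3.33725428   9.98494117] twist None
```

View pics/w16.png

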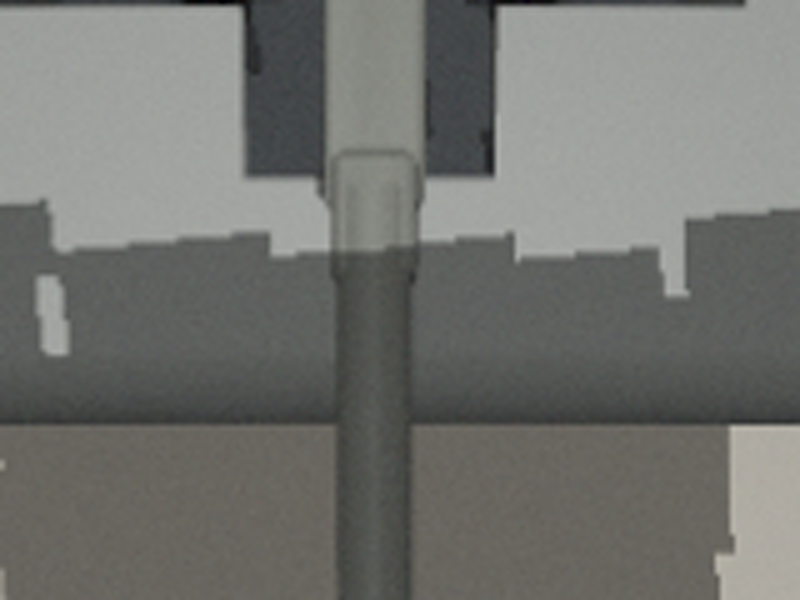

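View pics/s16.png

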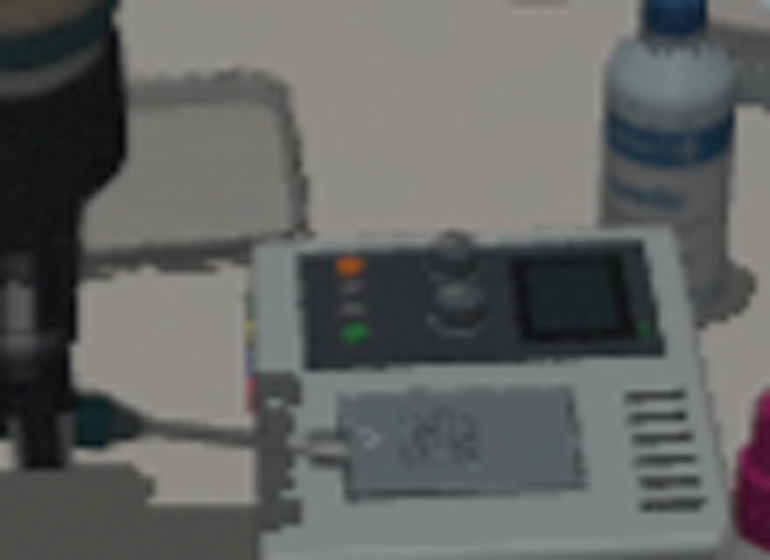

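```bash
python3 -m inch '{"travel":[[-0.05,0,0.25],[-0.1,0,0.5],[-0.15,0,0.75],[-0.15,0,1.0],[-0.15,0,1.25],[-0.15,0,1.5],[-0.15,0,1.5],[-0.15,0,1.5],[-0.15,0,1.5],[-0.15,0,1.5]],"twist":[0,0,0,0,0,0,0,0,0,0],"fingers":[1,1,1,1,1,1,1,1,1,1]}'
python3 - <<'E'
from h import *
d=cam('wrist'); crop(d,180,0,160,120,5,'w17.png'); delta([0,0,0])
d=cam('side'); crop(d,190,140,110,80,7,'s17.png')
E
```

```text
clock: 19.85
eef_pos: [449.4, -5.9, 82.3]
tool_rot: [3.141, 0.005, -0.087]
force: [-3.1, -0.1, 4.9]
width: 16.6
pose [449.41278343  -5.85503709  82.30979682] yaw -5.002571111968369 F [-2.96095035 -1.09896519  4.48722079] w 16.736305256306096 t 19.9
travel cm [-44.78238113   3.33413827   8.4399172 ] twist None
```

View pics/w17.png

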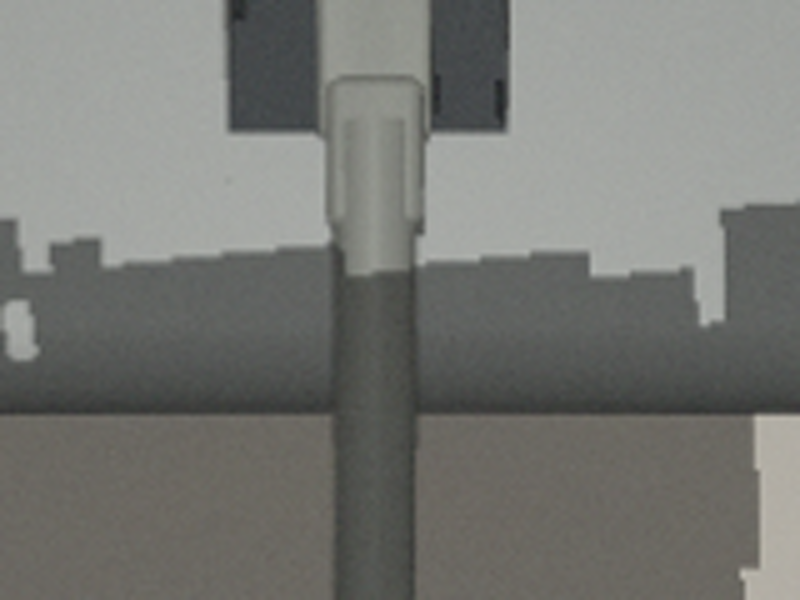

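View pics/s17.png

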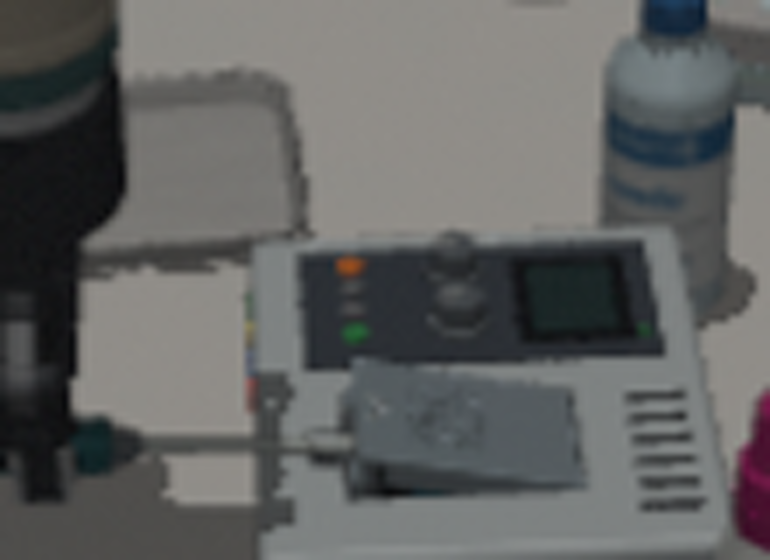

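```bash
python3 -m inch '{"travel":[[-0.6,0,-0.1],[-1.4,0,-0.3],[-2.4,0,-0.5],[-3.4,0,-0.8],[-4,0,-1.5],[-4,0,-3],[-4,0,-5],[-4,0,-6],[-4,0,-6],[-4,0,-6]],"twist":[0,0,0,0,0,0,0,0,0,0],"fingers":[1,1,1,1,1,1,1,1,1,1]}'
python3 - <<'E'
from h import *
d=cam('wrist'); crop(d,0,0,512,384,1.5,'w18.png'); delta([480,-140,100]); np.savez('w18.npz',**d)
d=cam('side'); crop(d,140,110,200,150,4,'s18.png');np.savez('s18.npz',**d)
E
```

```text
clock: 20.78
eef_pos: [411.8, -2.3, 143.0]
tool_rot: [-3.141, -0.001, -0.087]
force: [0.0, -0.1, 0.0]
width: 16.4
pose [411.56866778  -2.32172304 142.53850351] yaw -4.989238580310188 F [-0.14892563 -0.1958258   0.07488969] w 16.340384156723896 t 20.8333
travel cm [ 8.01503856 13.12083686  4.25201028] twist None
```

View pics/w18.png

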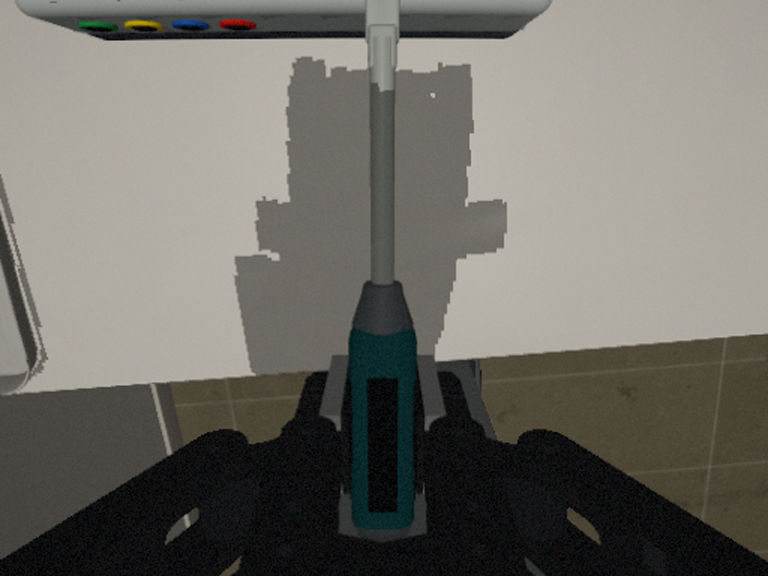

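View pics/s18.png

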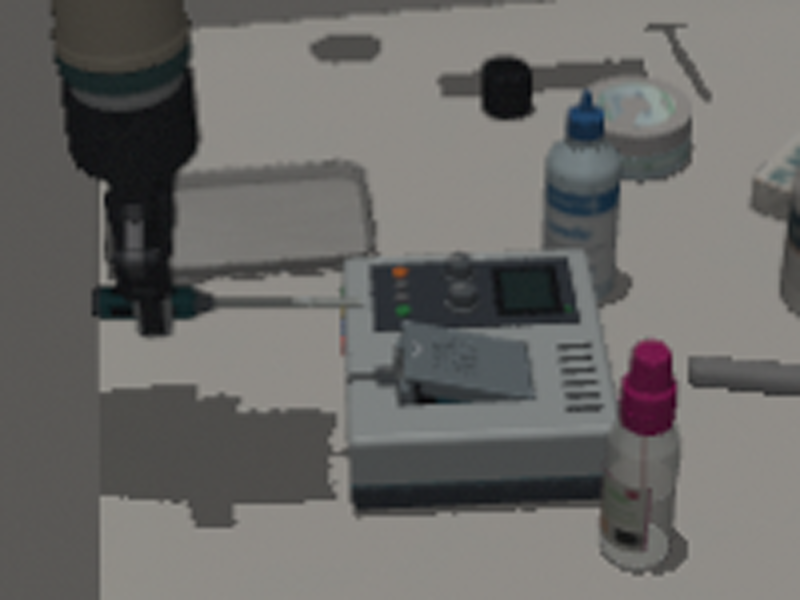

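```bash
python3 -m inch '{"travel":[[0,2,0],[0,5,0],[0,9,0],[2,12,0],[5,13.1,0],[7,13.1,1],[8,13.1,3],[8,13.1,5.5],[8,13.1,8],[8,13.1,9]],"twist":[0,0,0,0,0,0,0,0,0,0],"fingers":[1,1,1,1,1,1,1,1,1,1]}'
python3 - <<'E'
from h import *
d=cam('wrist'); crop(d,0,0,512,384,1,'w19.png'); delta([480,-140,30])
d=cam('side'); crop(d,160,160,160,120,5,'s19.png')
E
```

```text
clock: 21.72
eef_pos: [478.1, -139.3, 49.0]
tool_rot: [-3.14, 0.006, -0.088]
force: [-0.7, 0.1, -1.5]
width: 16.4
pose [ 477.58134943 -139.1964914    48.62010521] yaw -5.011441256522884 F [-0.36471033  0.27140011 -2.08099271] w 16.05438242057004 t 21.7667
travel cm [0.26152722 0.06151933 1.86006909] twist None
```

View pics/w19.png

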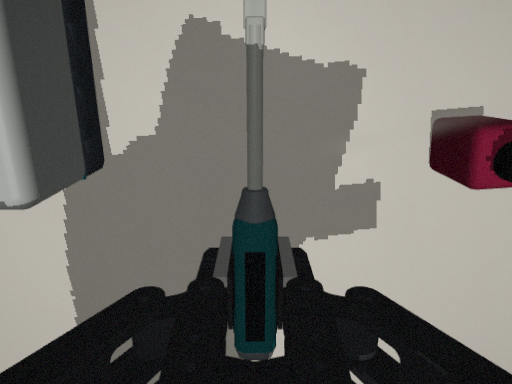

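View pics/s19.png

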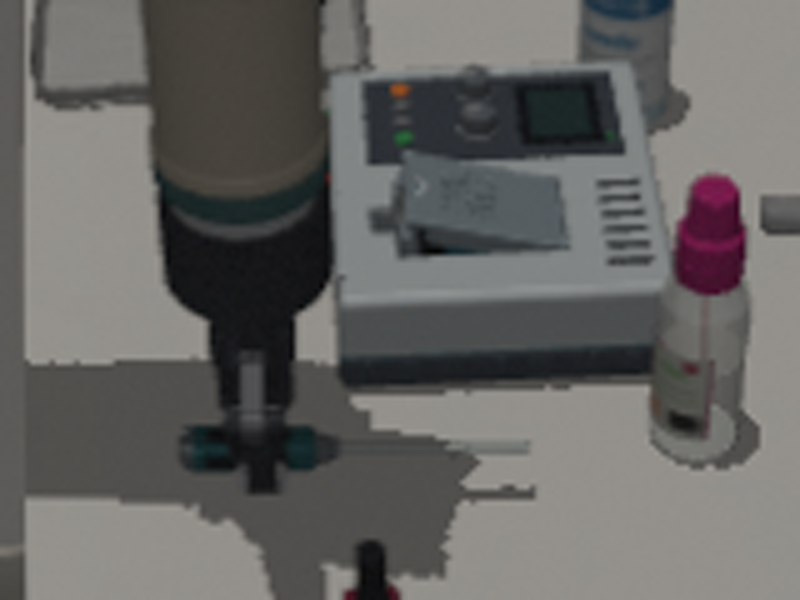

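```bash
python3 -m inch '{"travel":[[0,0,0.4],[0,0,0.8],[0,0,1.2],[0,0,1.5],[0,0,1.7],[0,0,1.8],[0,0,1.9],[0,0,2],[0,0,2],[0,0,2]],"twist":[0,0,0,0,0,0,0,0,0,0],"fingers":[1,1,1,1,1,1,1,1,1,1]}'
python3 -m inch '{"travel":[[0,0,0],[0,0,0],[0,0,0],[0,0,0],[0,0,0],[0,0,0],[0,0,0],[0,0,-1],[0,0,-3],[0,0,-6]],"twist":[0,0,0,0,0,0,0,0,0,0],"fingers":[2.2,2.6,3,4,5,5,5,5,5,5]}'
python3 - <<'E'
from h import *
d=cam('wrist'); crop(d,0,0,512,384,1.5,'w20.png'); delta([480,-140,30]);np.savez('w20.npz',**d)
d=cam('side'); crop(d,160,140,160,120,5,'s20.png'); np.savez('s20.npz',**d)
E
```

```text
clock: 22.65
eef_pos: [480.4, -139.9, 32.6]
tool_rot: [-3.142, -0.0, -0.087]
force: [-0.0, 0.2, -0.3]
width: 16.4
clock: 23.48
eef_pos: [478.8, -139.5, 92.1]
tool_rot: [-3.141, 0.004, -0.087]
force: [0.6, 0.5, 1.3]
width: 50.1
pose [ 482.01060147 -140.52286871   97.76763033] yaw -5.025238699166201 F [ 0.7449852  -0.41896286  3.1042993 ] w 50.18873131651863 t 23.5333
travel cm [-0.238923   -0.03942699  6.77562083] twist None
```

View pics/w20.png

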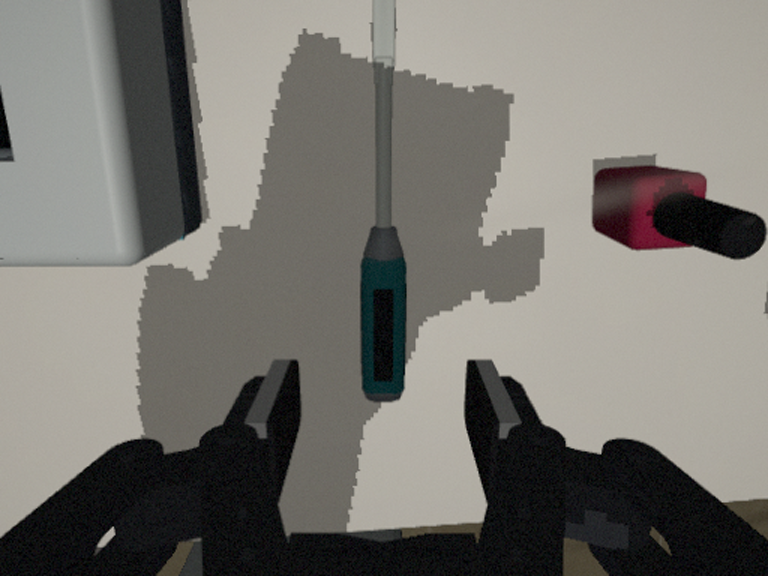

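View pics/s20.png

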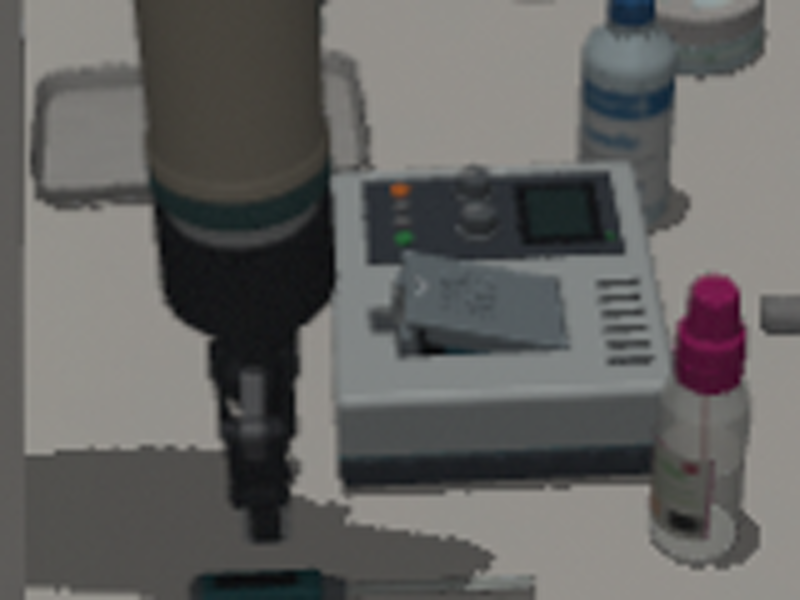

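```bash
python3 - <<'E'
from h import *
np.set_printoptions(precision=2,suppress=True)
delta([575,-16.5,180],-5)
E
```

```text
pose [ 482.66 -140.7    96.38] yaw -5.018077952964419 F [1.31 0.58 0.04] w 49.884833323851545 t 23.5833
travel cm [  8.17 -13.17  -8.32] twist -0.018077952964419275
```

```bash
python3 -m inch '{"travel":[[0,0,-2],[0,0,-5],[1,-1,-8],[3,-4,-8.3],[5,-7,-8.3],[7,-10,-8.3],[8.2,-13.1,-8.3],[8.2,-13.1,-8.3],[8.2,-13.1,-8.3],[8.2,-13.1,-8.3]],"twist":[0,0,0,0,0,0,0,0,0,0],"fingers":[7,7,7,7,7,7,7,7,7,7]}'
python3 - <<'E'
from h import *
d=cam('wrist'); crop(d,0,0,512,384,1.5,'w21.png'); delta([594.3,-18.2,100]);np.savez('w21.npz',**d)
E
```

```text
clock: 24.42
eef_pos: [572.7, -17.0, 175.4]
tool_rot: [3.141, 0.001, -0.087]
force: [-0.0, -0.5, 0.2]
width: 70.2
pose [572.56822237 -17.88354454 175.46028587] yaw -5.084979572061595 F [-0.62268216  0.20224641  0.08311874] w 70.15745207729265 t 24.4667
travel cm [ 2.17535051 -0.16884461  7.54357953] twist None
```

View pics/w21.png

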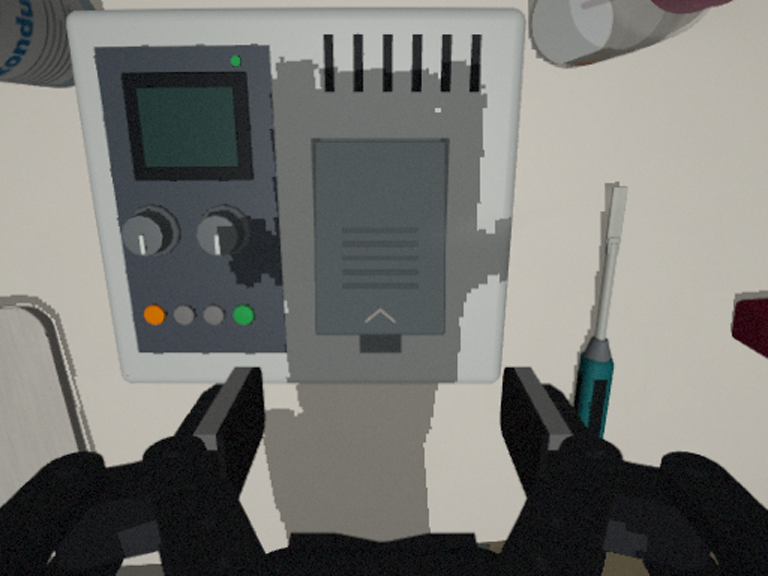

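```bash
python3 - <<'E'
from h import *
np.set_printoptions(precision=1,suppress=True)
d=dict(np.load('w21.npz'));q=lambda x,y:(x/1.5-.2,y/1.5-.2)
a,b=onz(d,*q(315,333),88),onz(d,*q(445,333),88); print(a,b,np.linalg.norm(a-b),(a+b)/2)
a,b=onz(d,*q(312,139),66),onz(d,*q(448,139),66); print(a,b,np.linalg.norm(a-b),(a+b)/2)
print('knob',onz(d,*q(222,232),80))
delta([594.3,-18.2,96])
E
```

```text
[565.5  12.5  88. ] [560.7 -42.9  88. ] 55.61734103889346 [563.1 -15.2  88. ]
[644.8   6.6  66. ] [639.8 -50.9  66. ] 57.67380123164629 [642.3 -22.2  66. ]
knob [611.   47.1  80. ]
pose [572.6 -17.9 175.5] yaw -5.084979572061595 F [-0.6  0.2  0.1] w 70.15745207729265 t 24.4667
travel cm [ 2.2 -0.2  7.9] twist None
```

```bash
python3 -m inch '{"travel":[[1,0,1],[2,-0.1,3],[2.3,-0.1,5],[2.3,-0.1,6.5],[2.3,-0.1,7.3],[2.3,-0.1,7.8],[2.3,-0.1,8.1],[2.3,-0.1,8.1],[2.3,-0.1,8.1],[2.3,-0.1,8.1]],"twist":[0,0,0,0,0,0,0,0,0,0],"fingers":[7,7,7,7,7,7,7,7,7,7]}'
python3 - <<'E'
from h import *
d=cam('wrist'); crop(d,0,0,512,384,1.5,'w22.png'); delta([597,-18.2,92]);np.savez('w22.npz',**d)
d=cam('side'); crop(d,190,130,130,100,6,'s22.png')
E
```

```text
clock: 25.3
eef_pos: [597.0, -17.7, 95.5]
tool_rot: [-3.141, -0.002, -0.087]
force: [0.4, -0.5, 0.4]
width: 70.1
pose [596.98493421 -17.62795958  95.45365891] yaw -5.006062745901567 F [ 0.55128444  0.13104017 -0.38331045] w 69.98890990979002 t 25.35
travel cm [0.00596034 0.05690525 0.34536711] twist None
```

View pics/w22.png

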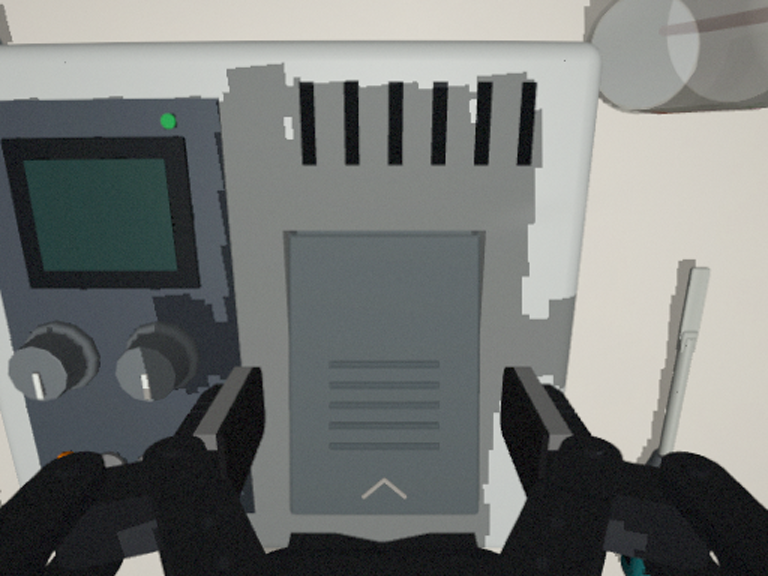

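View pics/s22.png

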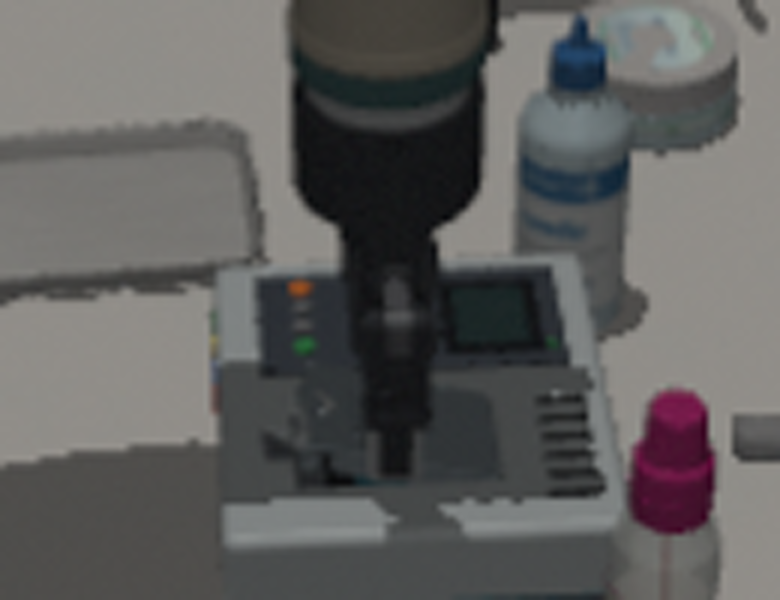

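```bash
python3 -m inch '{"travel":[[0,0,0.2],[0,0,0.4],[0,0,0.6],[0,0,0.6],[0,0,0.6],[0,0,0.6],[0,0,0.6],[0,0,0.6],[0,0,0.6],[0,0,0.6]],"twist":[0,0,0,0,0,0,0,0,0,0],"fingers":[7,7,7,7,5,5,5,5,5,5]}'
python3 - <<'E'
from h import *
d=cam('wrist'); crop(d,0,0,512,384,1.5,'w23.png'); delta([597,-18.2,92])
d=cam('side'); crop(d,190,130,130,100,6,'s23.png')
E
```

```text
clock: 26.23
eef_pos: [596.4, -17.6, 88.7]
tool_rot: [-3.142, 0.0, -0.087]
force: [-1.2, -0.1, 3.0]
width: 54.5
pose [596.37490864 -17.56468843  88.7129784 ] yaw -4.999375547004024 F [-1.45993617  0.97674047  2.53855047] w 54.49318848622178 t 26.2833
travel cm [ 0.06776865  0.05782885 -0.32871256] twist None
```

View pics/w23.png

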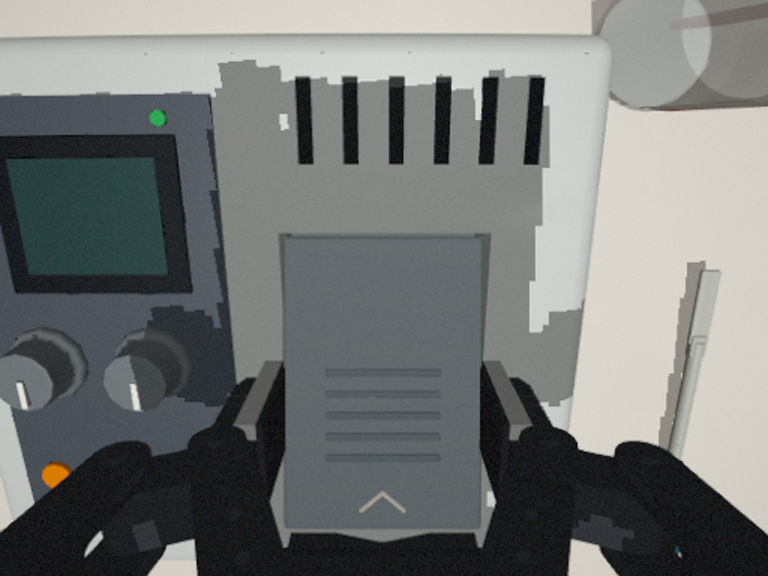

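View pics/s23.png

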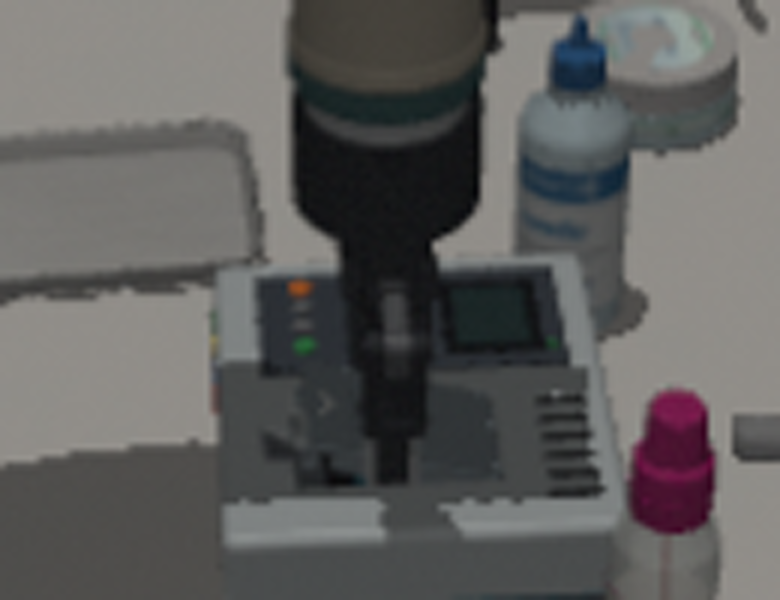

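```bash
python3 -m inch '{"travel":[[-0.15,0,0],[-0.3,0,0],[-0.5,0,0],[-0.7,0,0],[-0.9,0,0],[-1.1,0,0],[-1.3,0,0],[-1.3,0,0],[-1.3,0,0],[-1.3,0,0]],"twist":[0,0,0,0,0,0,0,0,0,0],"fingers":[5,5,5,5,5,5,5,5,5,5]}'
python3 - <<'E'
from h import *
d=cam('wrist'); crop(d,0,0,512,384,1.5,'w24.png'); delta([597,-18.2,92])
E
```

```text
clock: 27.17
eef_pos: [582.9, -16.4, 88.4]
tool_rot: [3.142, 0.001, -0.087]
force: [-0.1, -0.2, 1.4]
width: 54.4
pose [582.93217844 -16.41271382  88.4036719 ] yaw -5.001006518954151 F [ 0.68118545 -0.50511029  2.60713807] w 54.46344305404189 t 27.2167
travel cm [ 1.4165451   0.05542443 -0.36144686] twist None
```

View pics/w24.png

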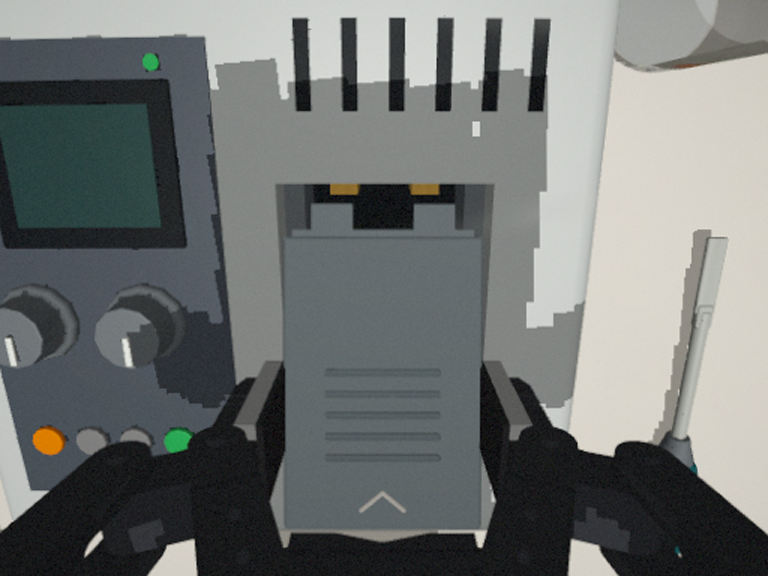

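```bash
python3 -m inch '{"travel":[[0,0,-0.5],[0,0,-1.5],[0,0,-3],[0,0,-5],[0,0,-7],[0,0,-9],[0,0,-10],[0,0,-10],[0,0,-10],[0,0,-10]],"twist":[0,0,0,0,0,0,0,0,0,0],"fingers":[5,5,5,5,5,5,5,5,5,5]}'
python3 - <<'E'
from h import *
np.set_printoptions(precision=2,suppress=True)
d=cam('wrist'); crop(d,0,0,512,384,1,'w25.png'); delta([462,242,130],-5)
d=cam('side'); crop(d,130,90,200,150,4,'s25.png'); d=cam('scene'); crop(d,150,140,160,120,4,'c25.png')
E
```

```text
clock: 28.05
eef_pos: [582.6, -16.4, 187.6]
tool_rot: [3.141, 0.002, -0.087]
force: [0.1, -0.6, -0.5]
width: 54.4
pose [582.55 -16.34 187.35] yaw -4.997844018223325 F [-0.45  0.38 -0.11] w 54.691838822433866 t 28.1
travel cm [-14.24 -24.69   5.77] twist 0.0021559817766751976
```

View pics/w25.png

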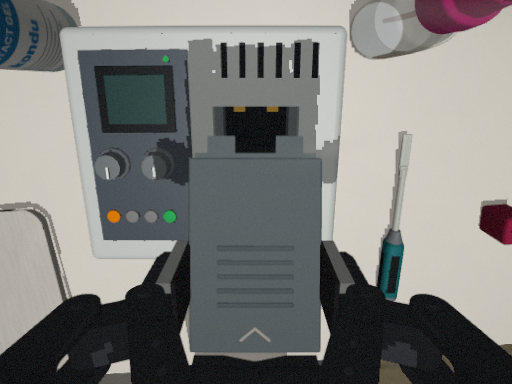

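View pics/s25.png

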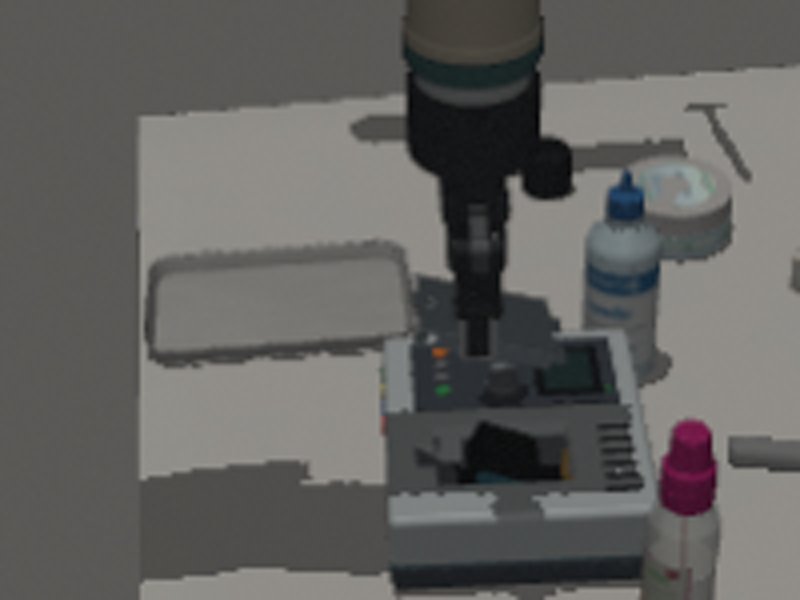

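```bash
python3 -m inch '{"travel":[[-1,-1.5,0],[-3,-5,0],[-5,-8.5,0],[-7,-12,0],[-9,-15.5,0],[-11,-19,0],[-13,-22.5,0],[-14.2,-24.7,1],[-14.2,-24.7,3],[-14.2,-24.7,5]],"twist":[0,0,0,0,0,0,0,0,0,0],"fingers":[5,5,5,5,5,5,5,5,5,5]}'
python3 - <<'E'
from h import *
np.set_printoptions(precision=2,suppress=True)
d=cam('wrist'); crop(d,0,0,512,384,1.5,'w26.png');np.savez('w26.npz',**d); delta([462,242,40],-5)
d=cam('side'); crop(d,130,90,200,150,4,'s26.png')
E
```

```text
clock: 29.03
eef_pos: [462.6, 244.9, 137.9]
tool_rot: [-3.14, -0.0, -0.082]
force: [1.3, -0.5, -0.6]
width: 54.5
pose [460.83 242.33 134.22] yaw -4.828844694845376 F [-1.89 -0.6  -3.47] w 54.0421827367228 t 29.0833
travel cm [ 0.17 -0.01  9.42] twist 0.17115530515462396
```

View pics/w26.png

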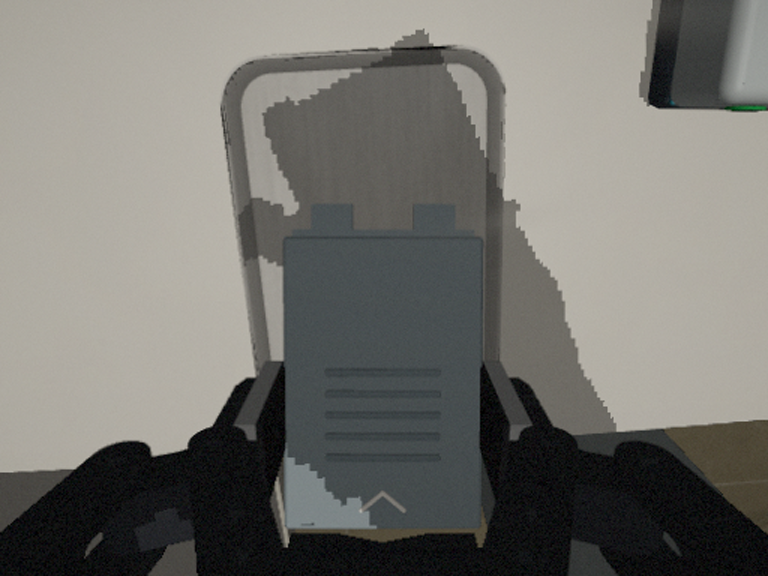

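View pics/s26.png

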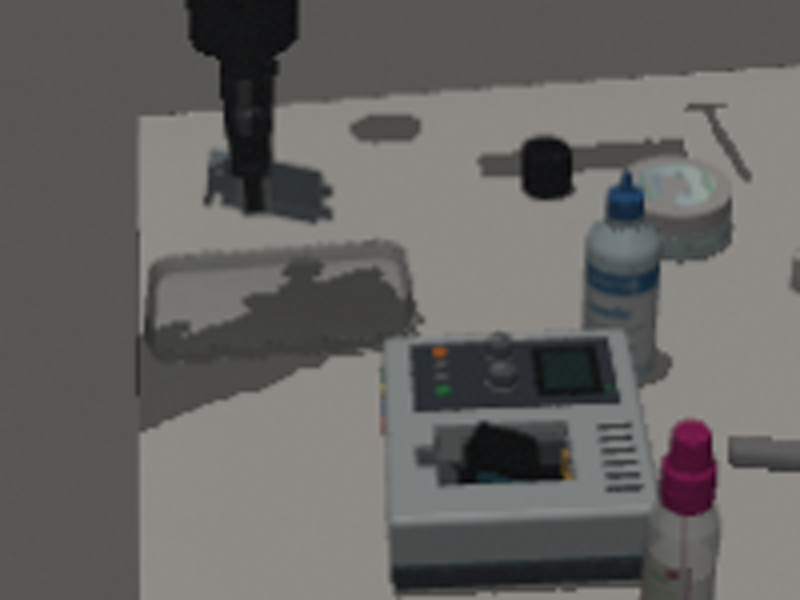

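```bash
python3 - <<'E'
from h import *
np.set_printoptions(precision=1,suppress=True)
d=dict(np.load('w26.npz'));q=lambda x,y:(x/1.5-.2,y/1.5-.2)
for n,p in dict(L=(223,115),R=(506,115),L2=(257,370),R2=(500,365),F=(360,49)).items(): print(n,onz(d,*q(*p),15))
s=ctrl.read_state(); delta([463,242,40],-5)
E
```

```text
L [548.3 309.2  15. ]
R [537.8 183.7  15. ]
L2 [423.2 313.1  15. ]
R2 [415.9 188.3  15. ]
F [570.1 245.8  15. ]
pose [461.2 241.4 135.7] yaw -4.936005049651222 F [ 0.  -0.9 -0.5] w 54.373458005299575 t 29.1333
travel cm [ 0.2 -0.1  9.6] twist 0.06399495034877756
```

```bash
python3 -m inch '{"travel":[[0,-0.2,1],[0,-0.5,3],[0,-0.5,5],[0,-0.5,7],[0,-0.5,8.5],[0,-0.5,9],[0,-0.5,9.2],[0,-0.5,9.2],[0,-0.5,9.2],[0,-0.5,9.2]],"twist":[0,0,0,0,0,0,0,0,0,0],"fingers":[5,5,5,5,5,5,5,5,5,5]}'
python3 - <<'E'
from h import *
np.set_printoptions(precision=2,suppress=True)
delta([462,247,28],-5)
d=cam('side'); crop(d,140,90,130,100,6,'s27.png'); d=cam('wrist'); crop(d,0,0,512,384,1.5,'w27.png')
E
```

```text
clock: 29.97
eef_pos: [464.8, 247.3, 47.6]
tool_rot: [-3.14, -0.002, -0.087]
force: [-1.1, -1.0, -0.2]
width: 54.6
pose [464.79 247.28  47.6 ] yaw -5.013119206210205 F [-1.13 -1.   -0.16] w 54.61731954779245 t 29.9667
travel cm [-0.28  0.05  1.96] twist -0.013119206210205014
```

View pics/s27.png

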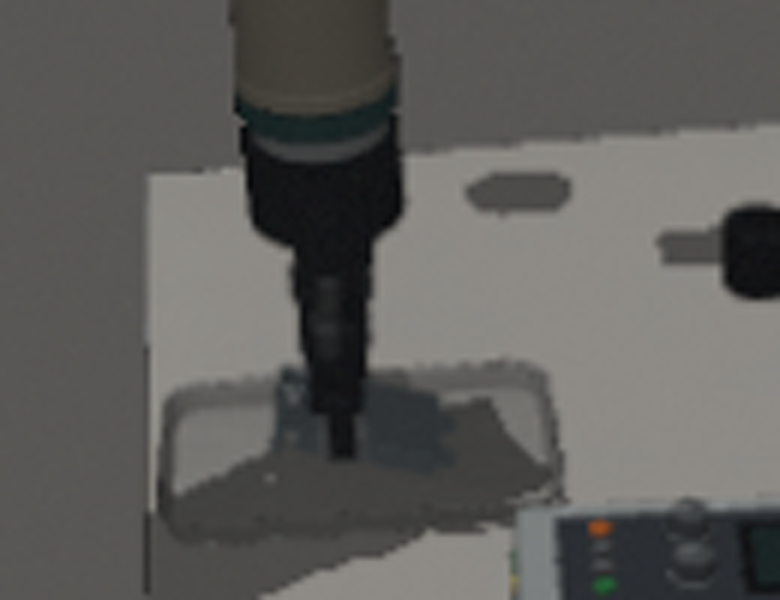

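View pics/w27.png

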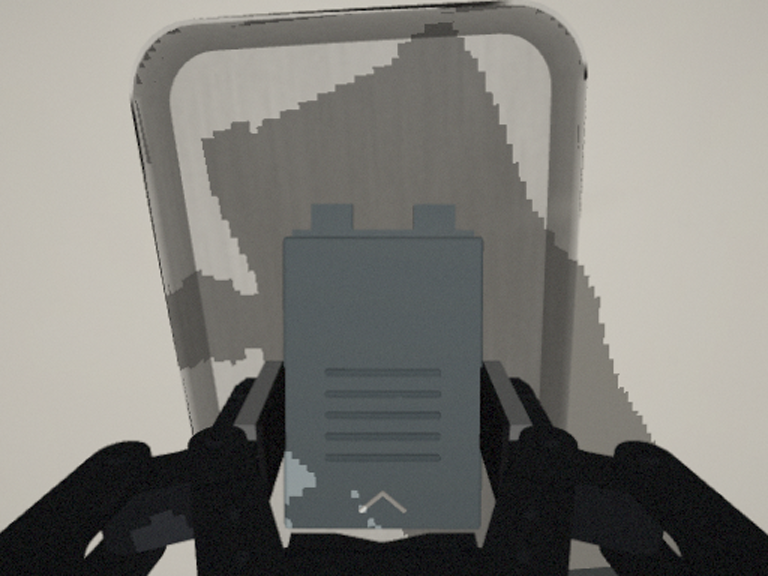

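```bash
python3 -m inch '{"travel":[[0,0,0.3],[0,0,0.6],[0,0,0.9],[0,0,1.1],[0,0,1.3],[0,0,1.5],[0,0,1.7],[0,0,1.9],[0,0,1.9],[0,0,1.9]],"twist":[0,0,0,0,0,0,0,0,0,0],"fingers":[5,5,5,5,5,5,5,5,5,5]}'
python3 - <<'E'
from h import *
np.set_printoptions(precision=2,suppress=True)
delta([462,247,28],-5)
d=cam('side'); crop(d,140,90,130,100,6,'s28.png')
E
```

```text
clock: 30.9
eef_pos: [463.5, 247.1, 28.0]
tool_rot: [-3.141, 0.001, -0.087]
force: [-2.6, -0.5, 8.5]
width: 54.8
pose [463.54 247.06  28.01] yaw -4.99779750939144 F [-2.63 -0.47  8.53] w 54.78306580079852 t 30.9
travel cm [-0.15  0.02  0.  ] twist 0.002202490608559593
```

View pics/s28.png

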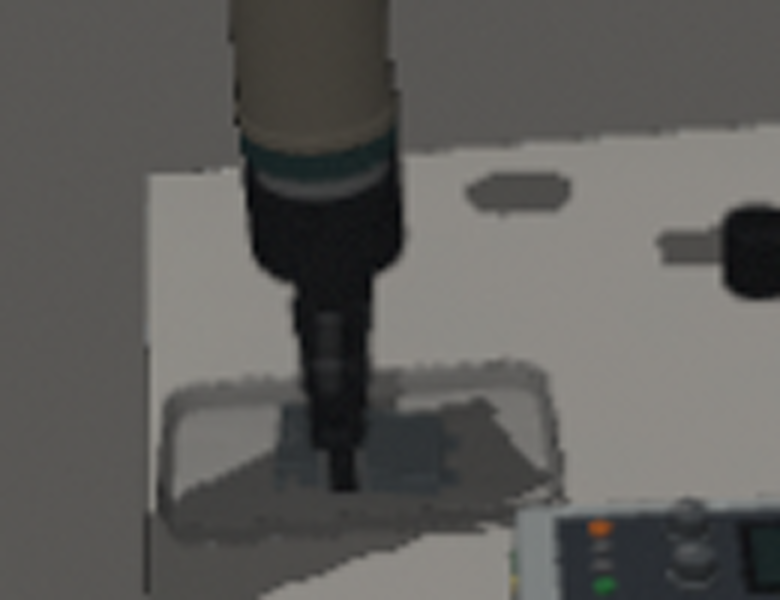

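Flattened as planned. Release and rise.

```bash
python3 -m inch '{"travel":[[0,0,0],[0,0,0],[0,0,0],[0,0,0],[0,0,0],[0,0,-0.5],[0,0,-2],[0,0,-4.5],[0,0,-8],[0,0,-10]],"twist":[0,0,0,0,0,0,0,0,0,0],"fingers":[5.7,6,6.4,6.6,6.6,6.6,6.6,6.6,6.6,6.6]}'
python3 -m inch '{"travel":[[0,0,0],[0,0,-1],[-1,0,-3],[-2,0,-5],[-2,0,-5],[-2,0,-5],[-2,0,-5],[-2,0,-5],[-2,0,-5],[-2,0,-5]],"twist":[0,0,0,0,0,0,0,0,0,0],"fingers":[6.6,6.6,6.6,6.6,6.6,6.6,6.6,6.6,6.6,6.6]}'
python3 - <<'E'
from h import *
np.set_printoptions(precision=2,suppress=True)
delta([462,247,28],-5)
d=cam('side'); crop(d,100,90,220,200,3.0,'s29.png'); np.savez('s29.npz',**d); d=cam('wrist'); crop(d,0,0,512,384,1.5,'w29.png'); np.savez('w29.npz',**d)
E
```

```text
clock: 31.78
eef_pos: [464.8, 247.2, 130.3]
tool_rot: [-3.14, -0.002, -0.088]
force: [0.6, -0.4, 0.6]
width: 66.1
clock: 32.62
eef_pos: [444.0, 248.3, 176.8]
tool_rot: [3.141, 0.001, -0.088]
force: [0.1, -0.1, 0.4]
width: 66.0
pose [444.01 248.34 176.77] yaw -5.024473944737149 F [ 0.08 -0.15  0.4 ] w 66.00988256291336 t 32.6167
travel cm [ 1.82 -0.04 14.87] twist -0.024473944737149367
```

View pics/s29.png

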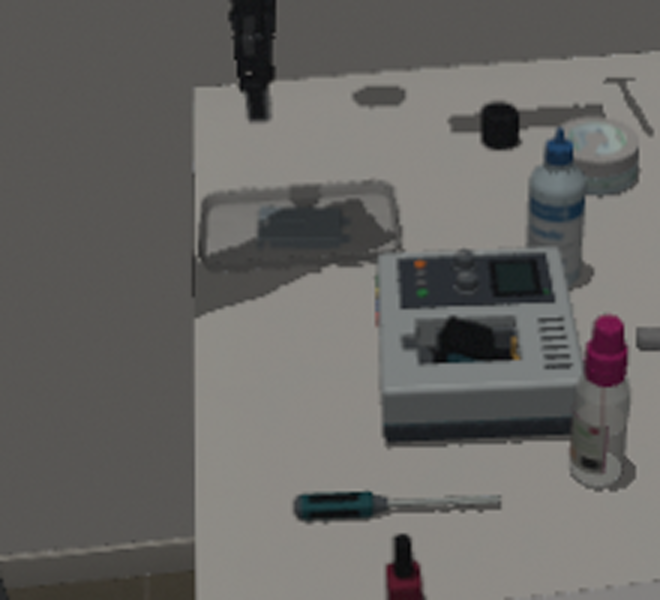

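View pics/w29.png

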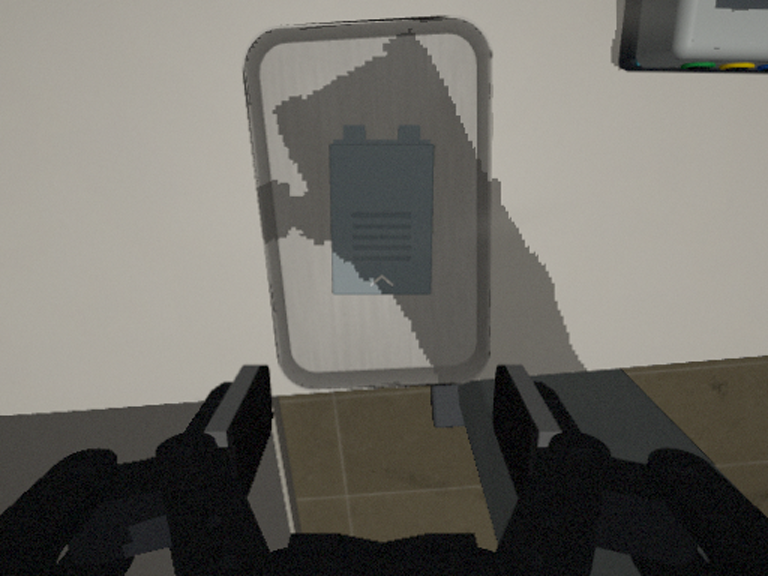

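```bash
python3 - <<'E'
from h import *
np.set_printoptions(precision=1,suppress=True)
d=dict(np.load('w29.npz'));q=lambda x,y:(x/1.5-.2,y/1.5-.2)
P=[onz(d,*q(*p),16) for p in [(330,144),(434,143),(432,293),(332,293)]]; print('cover',np.mean(P,0),[np.linalg.norm(P[i]-P[(i+1)%4]) for i in range(4)])
T=[onz(d,*q(*p),15) for p in [(247,70),(491,60),(491,350),(280,350)]]; print('tray y',[t[1] for t in T], 'x',onz(d,*q(370,20),15)[0],onz(d,*q(380,386),15)[0])
sd=dict(np.load('s29.npz')); S=lambda x,y:(x/3+100-.3,y/3+90-.3)
a,b=onz(sd,*S(296,507),9),onz(sd,*S(501,502),9); print('driver len',np.linalg.norm(a-b))
print(ctrl.finish_job())
E
```

```text
cover [469.4 246.2  16. ] [np.float64(54.28243192696414), np.float64(82.2845905553768), np.float64(56.7720161735855), np.float64(81.75633068545059)]
tray y [np.float64(307.3864650710232), np.float64(184.43518957901574), np.float64(188.7570469438254), np.float64(312.9501007371688)] x 569.5039093374756 369.48030567629326
driver len 164.26964861283696
the job is handed in; nothing more can be done
None
```

The cover is off and lying in the tray, the screwdriver is flat on the desk, and the job is handed in. The clock read about 32.6 s of the 67 s allowed. No verdict is reported, so whether each step counted is not known beyond the checks below.

**How it was done:**
- **Tilting the screwdriver:** the tool can only point down, so I pressed the rear of the handle against the edge of the large box. This tilted the blade down about 35° in the grip.
- **Prying:** I slid the blade into the notch under the cover and levered it over the ramp's top edge until the cover sprang open. I then laid the screwdriver on the desk to the right of the unit.
- **Cover:** I gripped it across its width, drew it 13 mm towards the front, lifted it, pressed it level in the tray and released it.

**Last checks:**

| Item | Measured | What it must be |
|---|---|---|
| Cover centre | (469, 246) mm, right side up | the tray's middle, about (469, 248) mm |
| Cover size seen | about 55 × 82 mm | 56 × 85 mm, so it lies nearly flat |
| Screwdriver length seen at 9 mm above the desk | 164 mm | 165 mm, so it lies flat |

- **Bottles:** the red nail-polish, gel and spray bottles were upright in the last pictures. The pink one was not in them; it last showed upright, before the prying, and the arm did not go near it after that.
- **Disagreements:** before insertion, two estimates of the tip height differed by 5 to 7 mm, so I lowered it until contact was felt. The tray centre's y also differed by about 6 mm between cameras (242 against 248 mm); both leave the cover well inside the limits.
- **Not measured:** I did not measure the cover's remaining tilt or height directly.

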